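Close and clamp the draw latch of a specimen transport case

TASK

The specimen transport case is going out with the courier and its latch is undone: push the ajar lid shut until it meets its rubber seal, hook the crossbar of the draw bolt over the keeper so that it sits down behind the two prongs and under their lips, then throw the lever over past centre until it lies flat and the bolt clamps the lid. Work by feel and force nothing: do not ram the lid or the lever, do not press the crossbar hard onto the top of the keeper (feel for the pocket instead), and leave the bottle, the well plate and the marker where they are.

Things in the scene. Friction and masses are not known exactly. Their poses are not given: they have to be found in the camera images.
- case: dark grey hard case standing on its hinge edge, seam on top, 242 (its y) x 173 x 156 mm high; heavy, does not move. Origin on the desk below the middle of the seam; x points from the seam into the deep body half (away from lid and robot), z up. The lid is on the -x side. The latch is on top in the middle (y = 0), its pad at z = 156 mm.
- lid: shallow lid half, 58 mm thick. Origin on the hinge line along the bottom (case x = 0, z = 12 mm); its z axis is vertical when fully home and leans out to case -x, to the robot, by the opening angle. Starts ajar 0.14 to 0.20 rad; stiff hinges hold it where it is left. At about 0.07 rad it meets the seal and stays there when released.
- lid_push (a point): point on the lid's flat outer face, mid-length, 118 mm above the hinge line: where to push, to case +x. The lid swings at about 6 to 10 N here; once on the seal it resists over 20 N (do not exceed). The face rises about 0.5 mm per mm of push.
- pocket (a point): middle of the mouth of the keeper's pocket on top of the lid, between lips and fence; the mouth is 8.6 mm wide across the seam direction, the crossbar 7 mm thick. The floor is 9.5 mm below this point, so the crossbar's axis comes to 6 mm below it; drawn back to the seam, under the lips, it seats 6 mm nearer the seam. About 32 mm from the seam when the lid is on its seal.
- lips (a point): tips (outer top edge) of the lips of the keeper's two prongs, on the seam side of the mouth. Prongs stand 8.5 to 18.5 mm either side of the middle, the bolt passes between them; the lips are 5 mm thick and overhang 5 mm away from the seam. A crossbar lying on them has its axis 3.5 mm above this point.
- fence (a point): top inner edge of the fence, a 5 mm plate 48 mm long on the outer side of the pocket (away from the seam), 5 mm higher than the lips. A crossbar lying on it has its axis 3.5 mm above this point.
- lever_pivot (a point): axis of the lever (parallel to case y), in the case's frame at x = +40, z = 172 mm; fixed
- lever (a joint): steel toggle lever, 27 mm wide, tip 59 mm from its pivot. Value (rad): 0 = flat, pointing to case +x (clamped); grows as the tip is lifted up and over to the lid; 1.57 upright; stop 1.80. Starts 0.95 to 1.2, moves lightly, stays where left. Throwing it with the bolt hooked takes 3 to 10 N at the tip; dead centre is about 0.17 before flat, then it snaps down onto a rubber buffer.
- lever_pad (a point): middle of the lever's outer face, 42 mm from the lever's pivot and 8 mm off the line through it (the face looks up when the lever is flat, to the lid when upright): push here
- bolt: draw bolt, hinged in the lever; origin on its pivot pin, 15.8 mm from the lever's pivot (lever flat: on its +x side, 1.7 mm lower). It runs along its own -x axis to a collar and a crossbar. Starts raised 0.3 to 0.8 rad above level; swings lightly, stays where left, but tends to turn along with the lever. Moving it to the lid swings the lever up; with the lid ajar it does not reach the keeper.
- pin (a point): the bolt's pivot pin in the lever (same as the bolt's origin). The crossbar at the bolt's end, 38 mm long along y and 7 mm thick, is on a screw thread: its axis is nominally 77 mm from this pin but anywhere from 73 to 81 mm. This is not measured: find the pocket by feel.
- barrel (a point): centre of the round knurled adjuster collar on the bolt, 16 mm in diameter, 14 mm long, 46 mm from the bolt's pin: pinch it from above, fingers either side in y; it can pitch between the fingers
- buffer_bottle: bystander: blue-capped bottle, 56 mm in diameter, 103 mm high, beside the case; origin under its centre
- spare_plate: bystander: white well plate 85 x 128 x 14 mm beside the case; origin under its centre
- marker: bystander: black and white marker pen 135 mm long lying before the case; origin under its centre

How it is judged:
By the outcome, as a careful person would: the job done as asked, in the order asked, and still so for the second after the job is handed in, with the robot touching nothing.
It also fails if it takes over 69 s, if anything falls off the work surface, if the arm or the gripper's body presses on something with over 40 N, if the wrist force passes 120 N, or if a joint passes its speed limit or range.

ROBOT

A 6-joint arm with a two-finger parallel gripper is mounted at the origin on a cart in front of the work surface, level with it; the furniture and walls round the work are solid. World frame = base frame: x ahead of the robot, y to its left, z up, the work surface at z = 0. Lengths are in m, angles in rad, forces in N, time in s.
With the tool pointing down it reaches from about 0.325 to 0.775 m from the base axis. Payload 5.5 kg.
Tool frame: the origin (TCP) lies midway between the tips of the shut fingers; the grasp point (between the pads) lies 19 mm behind it; z points along the fingers, x is the direction in which the jaws open and shut, and the axes are right-handed (so a half turn about z gives the same grasp; the last joint's range is limited). The gripper opens to 88 mm and grips with 3 to 60 N. Pads are 20 mm wide; open, the fingers measure 115 mm over their backs; the gripper's body (75 mm by 178 mm) begins 61 mm behind the grasp point.
Start: joints at [-1.222, 0.091, 1.231, -0, 1.82, -0.057], TCP at [0.237, -0.551, 0.223] pointing down, gripper open.
Joint ranges: [-2.87, 2.87], [-0.86, 2.18], [0.17, 2.46], [-1.51, 4.65], [0.06, 2.69], [-2.65, 2.65]. Speed limits (rad/s): [2.57, 2.57, 3.01, 3.14, 3.14, 3.14].

INTERFACE

Orientations are given as a unit quaternion [w, x, y, z].
In Python, from station import robot, eyes, workorder, nets gives the robot as it stands. The module is installed in compiled form; this text tells all that it offers.
- The arm moves only by the shell command python3 -m pendant 'ROWS' [FORCE]. ROWS is JSON, a list of rows, each an object with "offset": the shift along the tool's x, y, z scaled (see below), a list of three; "dr": the turn, a rotation vector about the tool's x, y, z scaled (see below), a list of three; "hand": the opening, from -1 (shut) to 1 (fully open), so that 0 is half open. In form: [{"offset": [tx, ty, tz], "dr": [rx, ry, rz], "hand": hand}, ...]. A call has 1 to 10 rows; each row shifts and turns the commanded pose from where the row before left it, along the tool's axes as they then stand; what a row does not reach is not made up. The controller multiplies each number of a shift by 2.5 cm and each number of a turn by 5 degrees. A row lasts 1/12 s, in which the tool goes at most 41.7 mm and 7.16 degrees, less where a joint would pass 70% of its speed; a pose out of reach is approached as far as the arm can. A call with a number of a shift or a turn outside -1 to 1 is refused whole. A call with a gripper value outside its range is refused whole. The fingers move at their own pace and stop on an object; FORCE is the grip in N (left out, the last holds). Time passes only in rows, so rows that do not move let the fingers close. It gives the time, the measured TCP pose, the force and the opening at its end, in the units of the state.
- robot.get_state(): the state, without advancing time (a new reading comes with each control period).
- eyes.read_camera(name): name is "side" or "top"; returns a dict with "pixels" (420x560x3 uint8, red, green, blue), "fov_y" (degrees; the focal length in pixels is half the picture's height over the tangent of half this angle, whatever the lens; pixels are square), "cx", "cy" (the principal point, pixels), "distortion" ([k1, k2, p1, p2, k3] as OpenCV has them; the pictures are not rectified), "R" (3x3) and "t" (3): a world point X has camera coordinates R X + t. Camera axes: x right, y down, z forward; pixel columns grow to the right and rows downward; lengths in m; the calibration is good to about 2 mm. A picture is of the moment at which its call begins. There is no depth.
- workorder.hand_in(): hands the job in, once; it reports no verdict.
Trained networks look in a picture, given as the dict that the camera call returned (one of the last four; its "shot" number tells which), for a name from the list of things; names that differ only in an ending like _2 or _b are one class to them, and where a whole thing is asked for, a point or a joint stands for the part that bears it (a point fixed in the world has none). Each returns a list of dicts, best first, with "p" (0 to 1); they miss things now and then, are a little off and sometimes report something else, mostly with a low value. They report only what shows in the picture. A call takes as long as a camera call.
- nets.search_frame(picture, name): "location" ([column, row] as shares, 0 to 1, of the picture: columns of its width, rows of its height, amid what is visible of it).
- nets.regions_of(picture, name): "pixels" (420x560 bool, what is visible of it) and "location" ([column, row] as shares, 0 to 1, of the picture: columns of its width, rows of its height, amid what is visible of it).
The state is a dict: "clock": time; "qpos": joint angles; "qvel": joint speeds; "effort": joint torques, N m; "eef_pos": TCP position; "tool_rot": TCP orientation; "force": force on the tool from outside, world axes, zero at the start; "wrist_torque": the same for the moment, N m; "gripper_width": finger opening in m.
Only numpy, scipy, OpenCV 4.12 (cv2) and the standard library are available. Lean on these libraries where they do the work, as an engineer would, in place of code of your own. Each camera call takes 0.05 s, during which the arm holds its last target.

## Working session

There is one attempt and no reset: what is moved stays moved. The work goes in short steps, Python scripts to look and compute and a shell command to move; the robot and the scene stay as the last step left them, time stands still between calls to the robot, and variables do not carry over. Pictures are saved under pics/ and viewed, and the job is handed in when it is done.

```bash
ls; mkdir -p pics; cat > h.py <<'E'
import numpy as np, cv2
from station import robot, eyes, workorder, nets
def K(c):
    h,w=c["pixels"].shape[:2]; f=h/2/np.tan(np.radians(c["fov_y"])/2)
    return np.array([[f,0,c["cx"]],[0,f,c["cy"]],[0,0,1.]])
def ray(c,uv):
    p=cv2.undistortPoints(np.array([[uv]],float),K(c),np.array(c["distortion"],float))[0,0]
    R=np.array(c["R"]);t=np.array(c["t"])
    return -R.T@t, R.T@np.array([p[0],p[1],1.])
def proj(c,X):
    R=np.array(c["R"]);t=np.array(c["t"])
    return cv2.projectPoints(np.atleast_2d(np.array(X,float)),cv2.Rodrigues(R)[0],t,K(c),np.array(c["distortion"],float))[0][:,0]
def tri(c1,u1,c2,u2):
    o1,d1=ray(c1,u1);o2,d2=ray(c2,u2);d1/=np.linalg.norm(d1);d2/=np.linalg.norm(d2)
    s=np.linalg.lstsq(np.c_[d1,-d2],o2-o1,rcond=None)[0]
    a=o1+s[0]*d1;b=o2+s[1]*d2
    return (a+b)/2,np.linalg.norm(a-b)
def save(c,n): cv2.imwrite("pics/"+n,c["pixels"][:,:,::-1])
def px(c,l): return np.array([l[0]*c["pixels"].shape[1],l[1]*c["pixels"].shape[0]])
E
python3 - <<'E'
from h import *
np.set_printoptions(precision=4,suppress=True)
s=robot.get_state();print(s)
C={n:eyes.read_camera(n) for n in("side","top")}
for n,c in C.items():
    save(c,n+"0.png");print(n,c["fov_y"],c["cx"],c["cy"],c["distortion"],-np.array(c["R"]).T@c["t"],np.array(c["R"])[2])
for nm in ["case","lid","lid_push","pocket","lips","fence","lever_pivot","lever","lever_pad","bolt","pin","barrel","buffer_bottle","spare_plate","marker"]:
    q={}
    for n,c in C.items():
        r=nets.search_frame(c,nm)
        print(nm,n,[(px(c,x["location"]).round(1),round(x["p"],2)) for x in r[:2]])
        if r:q[n]=px(c,r[0]["location"])
    if len(q)==2: print("   ",*tri(C["side"],q["side"],C["top"],q["top"]))
E
```

```text
pics
{'clock': 0.0, 'qpos': array([-1.2217,  0.0918,  1.2319, -0.    ,  1.8197, -0.0567]), 'qvel': array([ 0.0001, -0.0006, -0.0003,  0.0004, -0.0007,  0.0006]), 'effort': array([  0.0002, -44.6449, -40.6447,   0.0699,   0.0294,  -0.0002]), 'eef_pos': array([ 0.2367, -0.551 ,  0.2215]), 'tool_rot': array([-0.0006,  0.8351, -0.5501, -0.0008]), 'force': array([ 0.1612, -1.3561, -0.947 ]), 'wrist_torque': array([ 0.0035, -0.0067,  0.0146]), 'gripper_width': 0.08779516831770658}
side 50.374781569207904 278.6987357664405 206.62048148850081 [-0.1266  0.      0.      0.      0.    ] [ 0.5087 -0.7358  0.7318] [ 0.0403  0.7828 -0.621 ]
top 51.814061292072935 281.51560029561125 212.7832496241205 [-0.0387  0.      0.      0.      0.    ] [0.4315 0.0544 1.0494] [ 0.1169 -0.003  -0.9931]
case side [(array([293.7, 237.5]), 0.75), (array([227.7, 341.6]), 0.33)]
case top [(array([309.4, 197.9]), 0.91)]
    [ 0.5791 -0.0127  0.0695] 0.0036688332373976257
lid side [(array([267.1, 241.5]), 0.64)]
lid top [(array([310.9, 226.9]), 0.95)]
    [ 0.5166 -0.0156  0.0643] 0.003741596354070245
lid_push side [(
[... 1129 characters left out ...]

bolt top [(array([314.4, 193.2]), 0.65)]
    [ 0.5644 -0.0125  0.2167] 0.006739674228701839
pin side [(array([283.4, 182.4]), 0.67)]
pin top [(array([315. , 197.4]), 0.72)]
    [ 0.5577 -0.0133  0.2193] 0.0026448512329116432
barrel side [(array([287.9, 187.8]), 0.64)]
barrel top []
buffer_bottle side []
buffer_bottle top [(array([230.2, 211.1]), 0.86), (array([317.6, 197.4]), 0.34)]
spare_plate side [(array([229.5, 341.8]), 0.73)]
spare_plate top [(array([394.7, 263. ]), 0.8)]
    [ 0.4324 -0.2228 -0.0027] 0.0014883463779897627
marker side [(array([230.3, 252.4]), 0.73), (array([263.6, 245. ]), 0.18)]
marker top [(array([294.8, 260. ]), 0.71)]
    [0.4361 0.0194 0.0048] 0.008248104222179965
```

View pics/side0.png

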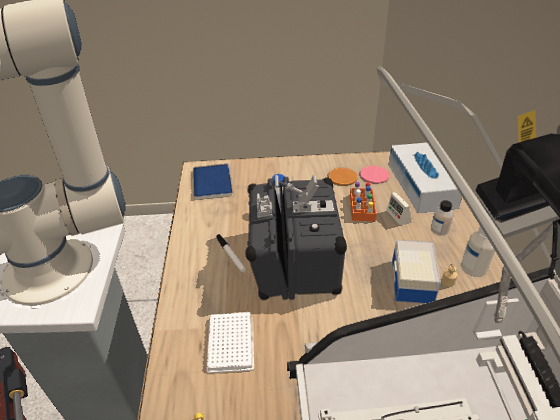

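View pics/top0.png

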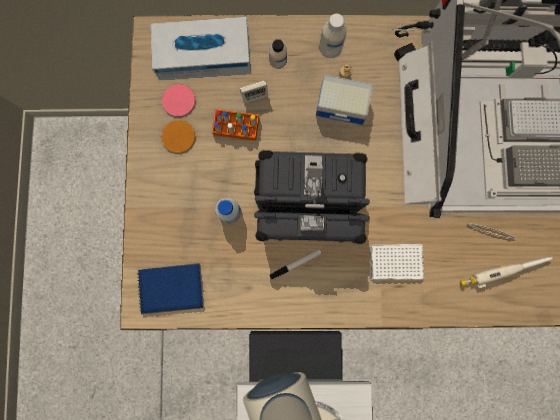

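```bash
python3 - <<'E'
from h import *
a=cv2.imread("pics/side0.png")[130:330,190:390];b=cv2.imread("pics/top0.png")[130:280,210:410]
cv2.imwrite("pics/side0z.png",cv2.resize(a,(600,600),interpolation=2));cv2.imwrite("pics/top0z.png",cv2.resize(b,(800,600),interpolation=2))
E
```

```text
(no output)
```

View pics/side0z.png

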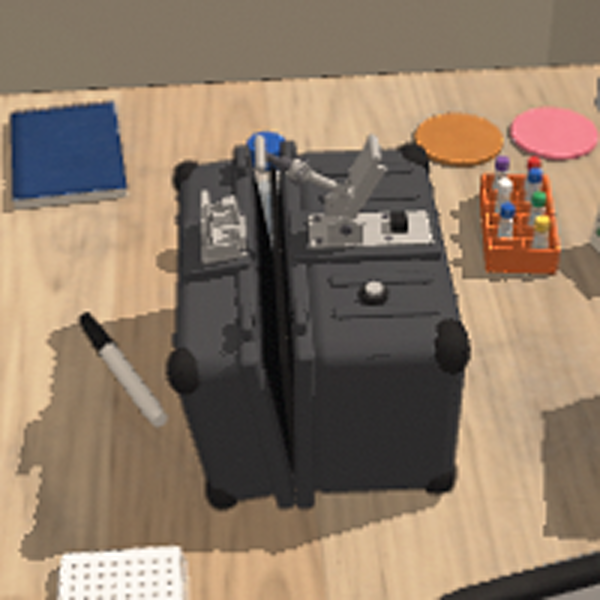

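View pics/top0z.png

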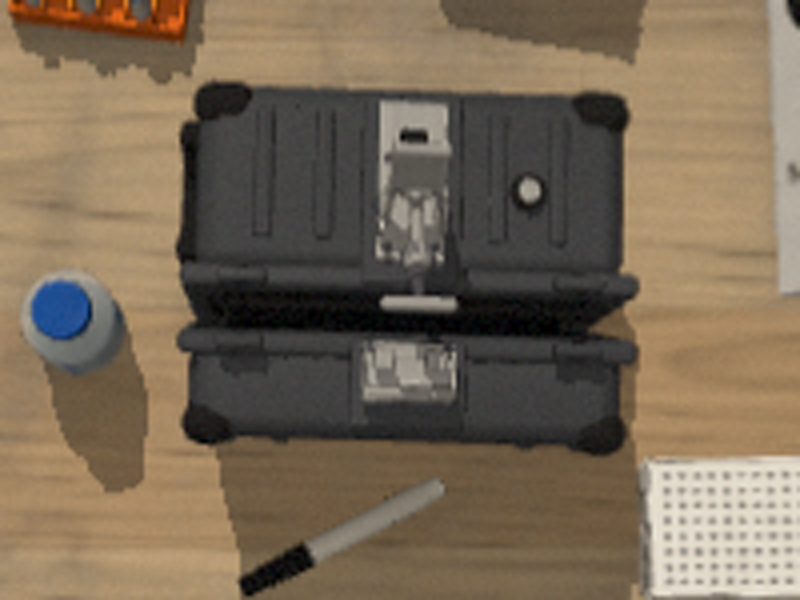

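```bash
cat >> h.py <<'E'
def onz(c,uv,z):
    o,d=ray(c,uv); return o+d*(z-o[2])/d[2]
def onplane_y(c,uv,y):
    o,d=ray(c,uv); return o+d*(y-o[1])/d[1]
E
python3 - <<'E'
from h import *
np.set_printoptions(precision=4,suppress=True)
c=eyes.read_camera("top");s=eyes.read_camera("side")
Z=lambda u,v:(210+(u+.5)/4-.5,130+(v+.5)/4-.5)
S=lambda u,v:(190+(u+.5)/3-.5,130+(v+.5)/3-.5)
for n,u in dict(rimL=(183,272),rimR=(637,288),farL=(222,87),farR=(600,95),plateFL=(380,100),plateFR=(450,103),plateNL=(376,260),plateNR=(450,263),platemidfar=(414,100),platemidnear=(412,262)).items(): print(n,onz(c,Z(*u),.156))
print("bar L,R z.22",onz(c,Z(381,302),.22),onz(c,Z(457,305),.22))
# side features
for n,u in dict(plNL=(310,245),plNR=(305,215),plFR=(435,243),plFL=(430,212)).items(): print(n,onz(s,S(*u),.156))
for n,a,b in [("barR",S(258,190),Z(457,305)),("barL",S(261,140),Z(381,302)),("levertipR",S(381,152),Z(450,157)),("levertipL",S(372,138),Z(386,155))]: print(n,*tri(s,a,c,b))
print(nets.__dict__.keys() if hasattr(nets,'__dict__') else '')
for nm in ["marker","buffer_bottle","spare_plate"]:
  for k,q in(("top",c),("side",s)):
    r=nets.regions_of(q,nm)
    for x in r[:1]:
        ys,xs=np.nonzero(x["pixels"]); print(nm,k,x["p"],len(xs),xs.min(),xs.max(),ys.min(),ys.max())
E
```

```text
rimL [0.5688 0.1062 0.156 ]
rimR [ 0.5595 -0.1311  0.156 ]
farL [0.6677 0.0859 0.156 ]
farR [ 0.6629 -0.1144  0.156 ]
plateFL [0.6604 0.0023 0.156 ]
plateFR [ 0.6587 -0.0347  0.156 ]
plateNL [0.5748 0.0053 0.156 ]
plateNR [ 0.573  -0.0334  0.156 ]
platemidfar [ 0.6604 -0.0157  0.156 ]
platemidnear [ 0.5736 -0.0135  0.156 ]
bar L,R z.22 [0.5439 0.0066 0.22  ] [ 0.5423 -0.0302  0.22  ]
plNL [ 0.5742 -0.0283  0.156 ]
plNR [0.5738 0.0053 0.156 ]
plFR [ 0.6594 -0.0339  0.156 ]
plFL [0.6616 0.0008 0.156 ]
barR [ 0.5418 -0.0315  0.2079] 0.0043088534558982745
barL [0.5441 0.0067 0.2208] 0.0004977200919110085
levertipR [ 0.6171 -0.0271  0.2288] 0.007256163482653351
levertipL [0.6178 0.0034 0.2196] 0.0024598445467254744
dict_keys([])
marker top 0.71 361 270 320 250 278
marker side 0.83 294 216 244 234 271
buffer_bottle top 0.61 543 215 241 197 222
buffer_bottle side 0.54 108 273 283 174 208
spare_plate top 0.78 1803 370 422 244 279
spare_plate side 0.69 2683 206 253 312 373
```

```bash
python3 - <<'E'
from h import *
a=cv2.imread("pics/side0.png")[165:225,245:325];b=cv2.imread("pics/top0.png")[140:245,250:375]
cv2.imwrite("pics/side0y.png",cv2.resize(a,(800,600),interpolation=2));cv2.imwrite("pics/top0y.png",cv2.resize(b,None,fx=5.6,fy=5.6,interpolation=2))
E
```

```text
(no output)
```

View pics/side0y.png

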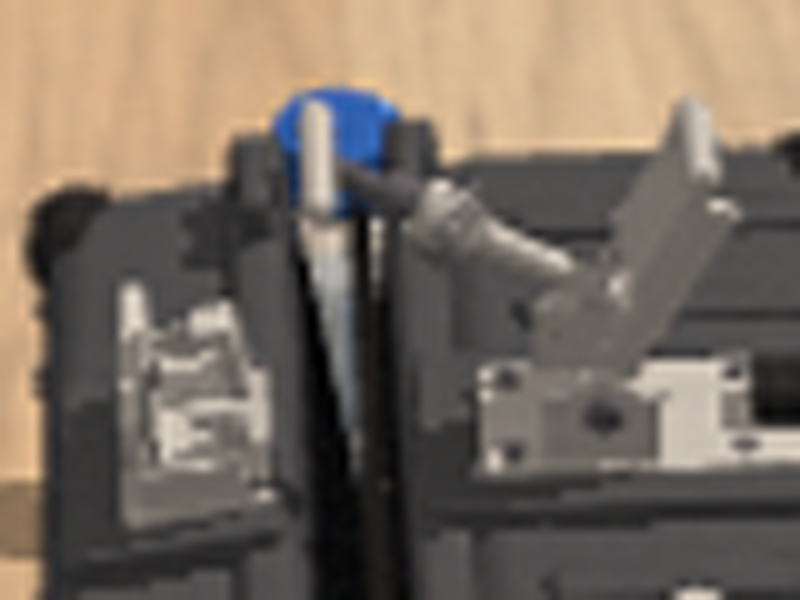

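View pics/top0y.png

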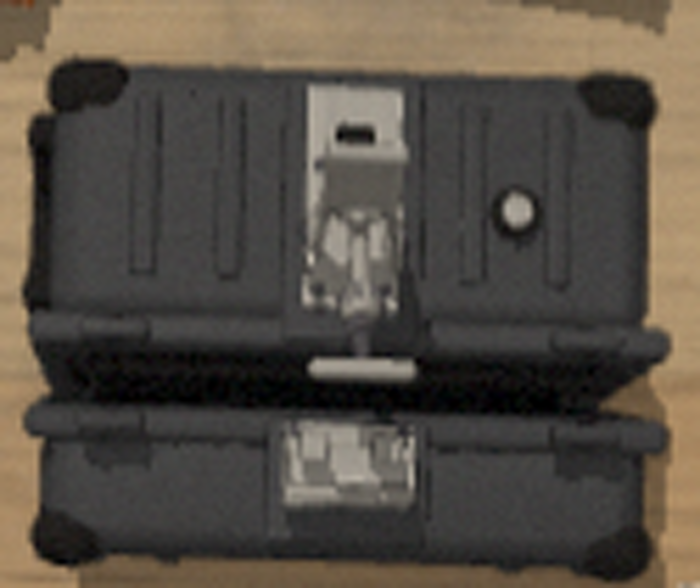

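```bash
cat > fit.py <<'E'
from h import *
from scipy.optimize import least_squares
import pickle,sys
def model(p):
    x0,y0,yaw,th,ph,L=p
    c,s=np.cos(yaw),np.sin(yaw)
    W=lambda q:np.array([x0+c*q[0]-s*q[1],y0+s*q[0]+c*q[1],q[2]])
    P=np.array([.040,0,.172])
    pin=P+.0158*np.array([np.cos(th-.108),0,np.sin(th-.108)])
    bar=pin+L*np.array([-np.cos(ph),0,np.sin(ph)])
    tip=P+.059*np.array([np.cos(th),0,np.sin(th)])+.006*np.array([-np.sin(th),0,np.cos(th)])
    e=lambda y:np.array([0,y,0])
    return dict(barL=W(bar+e(.0175)),barR=W(bar+e(-.0175)),tipL=W(tip+e(.0135)),tipR=W(tip+e(-.0135)),pin=W(pin),P=W(P),bar=W(bar),barrel=W(pin+.046*np.array([-np.cos(ph),0,np.sin(ph)])),bracket=W(P+e(-.0175)),pad=W(P+.042*np.array([np.cos(th),0,np.sin(th)])+.008*np.array([-np.sin(th),0,np.cos(th)])))
E
python3 - <<'E'
from fit import *
np.set_printoptions(precision=4,suppress=True)
c=eyes.read_camera("top");s=eyes.read_camera("side")
T=lambda u,v:(250+u/5.6-.4,140+v/5.6-.4)
S=lambda u,v:(245+u/10-.45,165+v/10-.45)
obs=[("barL","t",T(316,368)),("barR","t",T(411,370)),("barL","s",S(318,108)),("barR","s",S(320,195)),
("tipL","t",T(322,152)),("tipR","t",T(405,155)),("tipL","s",S(692,105)),("tipR","s",S(708,175)),("bracket","s",S(603,418))]
def res(p):
    m=model(p);r=[]
    for n,k,u in obs: r+=list(proj(c if k=="t" else s,m[n])[0]-u)
    r.append((p[5]-.077)/.002); return r
f=least_squares(res,[.545,-.013,-.03,1.05,.6,.077])
print(f.x);print(np.array(res(f.x)).round(1))
for k,v in model(f.x).items():print(k,v)
# draw box
x0,y0,yaw=f.x[:3]
cc,ss=np.cos(yaw),np.sin(yaw)
W=lambda q:np.array([x0+cc*q[0]-ss*q[1],y0+ss*q[0]+cc*q[1],q[2]])
E=[]
for a in(0,.115):
  for z in (0,.156): E.append((W((a,-.121,z)),W((a,.121,z))))
  for y in(-.121,.121): E.append((W((a,y,0)),W((a,y,.156))))
for y in(-.121,.121):E.append((W((0,y,.156)),W((.115,y,.156))))
for al,col in((.14,(0,255,0)),(.2,(255,0,0))):
  def Lw(q): 
    ca,sa=np.cos(al),np.sin(al);x,y,z=q
    return W((ca*x-sa*z,y,.012+sa*x+ca*z))
  for a in(0,-.058):
    E.append((Lw((a,-.121,.144)),Lw((a,.121,.144)),col))
    for y in(-.121,.121):E.append((Lw((a,y,0)),Lw((a,y,.144)),col))
for n,q in(("top",c),("side",s)):
    im=cv2.resize(q["pixels"][:,:,::-1],None,fx=4,fy=4,interpolation=2).copy()
    for e in E:
        a,b=proj(q,np.array(e[:2]))*4+2
        cv2.line(im,tuple(int(v) for v in a),tuple(int(v) for v in b),e[2] if len(e)>2 else (0,0,255),1)
    o=(960,560) if n=="top" else (900,600)
    cv2.imwrite(f"pics/ov_{n}.png",im[o[1]:o[1]+600,o[0]:o[0]+600])
E
```

```text
[ 0.5576 -0.0124 -0.0275  1.1125  0.5698  0.0757]
[-0.4 -0.   0.8  0.  -0.5 -0.9 -0.1  0.5  1.3 -0.3  0.3 -0.5  0.1 -1.4
 -0.1 -0.7 -0.5 -1.  -0.6]
barL [0.5428 0.0056 0.2262]
barR [ 0.5418 -0.0294  0.2262]
tipL [ 0.6186 -0.0005  0.2276]
tipR [ 0.6179 -0.0275  0.2276]
pin [ 0.606  -0.0137  0.1853]
P [ 0.5976 -0.0135  0.172 ]
bar [ 0.5423 -0.0119  0.2262]
barrel [ 0.5673 -0.0126  0.2102]
bracket [ 0.5971 -0.0309  0.172 ]
pad [ 0.609  -0.0138  0.2132]
```

View pics/ov_top.png

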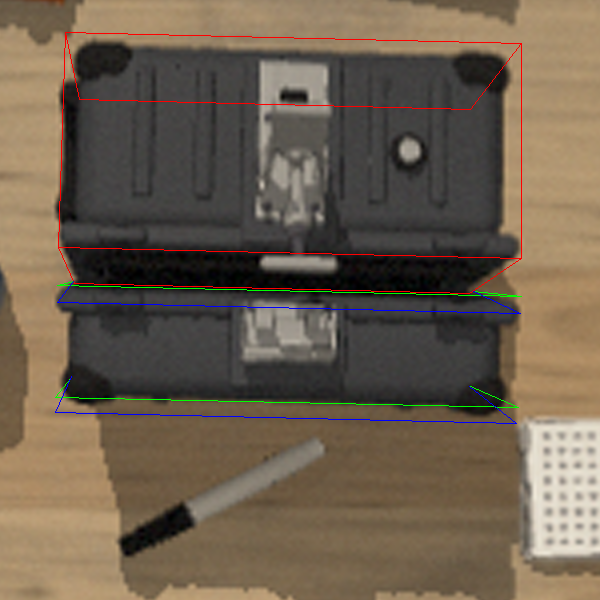

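View pics/ov_side.png

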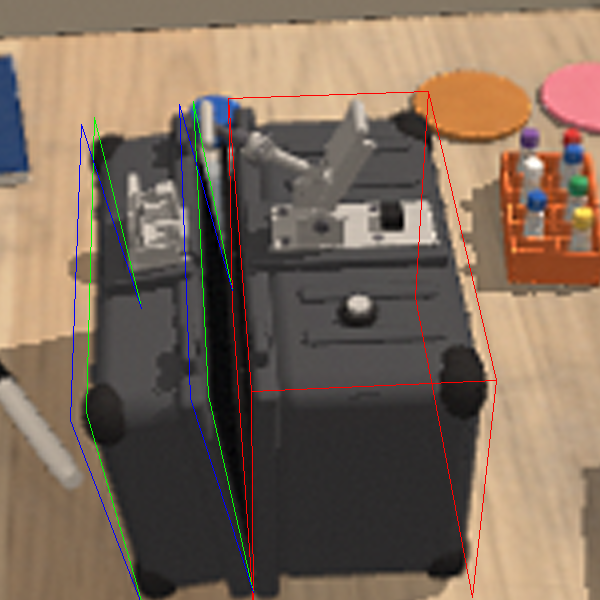

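```bash
python3 -m pendant '[{"offset":[0,0,0],"dr":[0,0,0.99],"hand":-1},{"offset":[0,0,0],"dr":[0,0,0.99],"hand":-1},{"offset":[0,0,0],"dr":[0,0,0.99],"hand":-1},{"offset":[0,0,0],"dr":[0,0,0.99],"hand":-1},{"offset":[0,0,0],"dr":[0,0,1],"hand":-1},{"offset":[-1,-0.3,0],"dr":[0,0,0],"hand":-1},{"offset":[-1,-0.3,0],"dr":[0,0,0],"hand":-1},{"offset":[-1,-0.3,0],"dr":[0,0,0],"hand":-1},{"offset":[-1,-0.3,0],"dr":[0,0,0],"hand":-1},{"offset":[-1,-0.3,0],"dr":[0,0,0],"hand":-1}]' 20
python3 -m pendant '[{"offset":[-1,-0.3,0],"dr":[0,0,0],"hand":-1},{"offset":[-1,-0.3,0],"dr":[0,0,0],"hand":-1},{"offset":[-1,-0.3,0],"dr":[0,0,0],"hand":-1},{"offset":[-1,-0.3,0],"dr":[0,0,0],"hand":-1},{"offset":[-1,-0.3,0],"dr":[0,0,0],"hand":-1},{"offset":[-1,-0.3,0],"dr":[0,0,0],"hand":-1},{"offset":[-1,-0.3,0],"dr":[0,0,0],"hand":-1},{"offset":[-1,-0.3,0],"dr":[0,0,0],"hand":-1},{"offset":[-1,-0.3,0],"dr":[0,0,0],"hand":-1},{"offset":[-1,-0.3,0],"dr":[0,0,0],"hand":-1}]'
```

```text
clock: 2.93
eef_pos: [0.2779, -0.4262, 0.2226]
tool_rot: [-0.0, -0.697, 0.717, -0.0]
force: [0.1, 0.7, -0.5]
gripper_width: 0.0244
clock: 3.77
eef_pos: [0.3596, -0.1782, 0.2229]
tool_rot: [0.0, -0.697, 0.717, -0.0]
force: [-0.2, -0.9, 0.2]
gripper_width: 0.0009
```

```bash
python3 -m pendant '[{"offset":[-0.95,-0.3,0],"dr":[1,0,0],"hand":-1},{"offset":[-0.95,-0.28,0.03],"dr":[1,0,0],"hand":-1},{"offset":[-0.95,-0.28,0.05],"dr":[1,0,0],"hand":-1},{"offset":[-0.95,-0.28,0.08],"dr":[1,0,0],"hand":-1},{"offset":[-0.95,-0.28,0.1],"dr":[1,0,0],"hand":-1},{"offset":[-0.95,-0.28,0.13],"dr":[1,0,0],"hand":-1},{"offset":[-0.95,0,0],"dr":[0,0,0],"hand":-1},{"offset":[0,0,0],"dr":[0,0,0],"hand":-1}]'
python3 - <<'E'
from h import *
s=eyes.read_camera("side");save(s,"side1.png");print(robot.get_state()['eef_pos'],robot.get_state()['tool_rot'],robot.get_state()['clock'])
E
```

```text
clock: 4.43
eef_pos: [0.4372, -0.0157, 0.2292]
tool_rot: [0.174, -0.678, 0.693, -0.174]
force: [-0.7, -1.0, -0.1]
gripper_width: 0.0006
[ 0.43703288 -0.01719845  0.22960783] [ 0.17303447 -0.67820488  0.69265496 -0.17414455] 4.4833
```

View pics/side1.png

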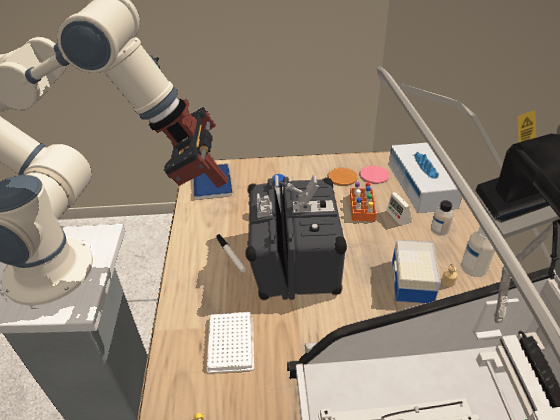

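```bash
python3 -m pendant '[{"offset":[-0.05,0.39,0.84],"dr":[0,0,0],"hand":-1},{"offset":[-0.05,0.39,0.84],"dr":[0,0,0],"hand":-1},{"offset":[-0.05,0.39,0.84],"dr":[0,0,0],"hand":-1},{"offset":[-0.05,0.39,0.84],"dr":[0,0,0],"hand":-1},{"offset":[-0.04,0.39,0.84],"dr":[0,0,0],"hand":-1},{"offset":[0,0,0],"dr":[0,0,0],"hand":-1},{"offset":[0,0,0],"dr":[0,0,0],"hand":-1}]'
python3 - <<'E'
from h import *
s=eyes.read_camera("side");save(s,"side2.png")
a=s["pixels"][130:330,160:360,::-1];cv2.imwrite("pics/side2z.png",cv2.resize(a,(600,600),interpolation=2))
E
```

```text
clock: 5.07
eef_pos: [0.4506, -0.0144, 0.1145]
tool_rot: [0.17, -0.677, 0.695, -0.172]
force: [-1.1, 0.1, 0.5]
gripper_width: 0.0002
```

View pics/side2z.png

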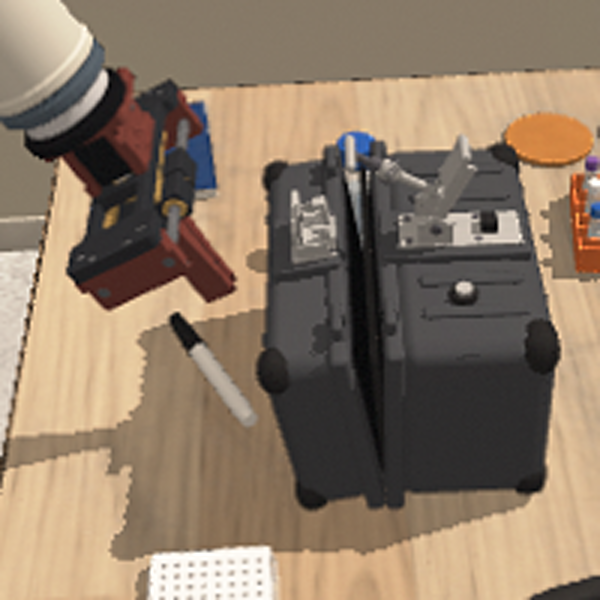

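```bash
python3 -m pendant '[{"offset":[-0.05,-0.175,0.1],"dr":[0,0,0],"hand":-1},{"offset":[-0.05,-0.175,0.1],"dr":[0,0,0],"hand":-1},{"offset":[0,-0.175,0.1],"dr":[0,0,0],"hand":-1},{"offset":[0,-0.07,0.04],"dr":[0,0,0],"hand":-1},{"offset":[0,-0.07,0.04],"dr":[0,0,0],"hand":-1},{"offset":[0,0,0],"dr":[0,0,0],"hand":-1}]'
python3 -m pendant '[{"offset":[0,-0.08,0.02],"dr":[0,0,0],"hand":-1},{"offset":[0,-0.08,0.02],"dr":[0,0,0],"hand":-1},{"offset":[0,0,0],"dr":[0,0,0],"hand":-1}]'
```

```text
clock: 5.62
eef_pos: [0.4707, -0.0114, 0.1147]
tool_rot: [0.17, -0.677, 0.695, -0.172]
force: [-1.4, 1.2, -0.1]
gripper_width: 0.0006
clock: 5.87
eef_pos: [0.474, -0.0115, 0.1154]
tool_rot: [0.17, -0.677, 0.695, -0.172]
force: [-3.7, 0.2, 0.5]
gripper_width: 0.0005
```

```bash
for i in 1 2; do python3 -m pendant '[{"offset":[0,-0.045,0],"dr":[0,0,0],"hand":-1},{"offset":[0,-0.045,0],"dr":[0,0,0],"hand":-1},{"offset":[0,0,0],"dr":[0,0,0],"hand":-1}]' | egrep 'clock|pos|force'; done
```

```text
clock: 6.12
eef_pos: [0.4758, -0.0116, 0.1165]
force: [-7.1, 0.0, 2.0]
clock: 6.37
eef_pos: [0.4778, -0.0117, 0.1178]
force: [-6.6, 0.4, 3.4]
```

```bash
for i in 1 2 3; do python3 -m pendant '[{"offset":[0,-0.045,0],"dr":[0,0,0],"hand":-1},{"offset":[0,-0.045,0],"dr":[0,0,0],"hand":-1},{"offset":[0,0,0],"dr":[0,0,0],"hand":-1}]' | egrep 'clock|pos|force'; done
```

```text
clock: 6.62
eef_pos: [0.4799, -0.0117, 0.1191]
force: [-6.4, 0.6, 3.4]
clock: 6.87
eef_pos: [0.482, -0.0118, 0.1203]
force: [-6.4, -0.3, 4.0]
clock: 7.12
eef_pos: [0.484, -0.0119, 0.1216]
force: [-7.4, 0.5, 3.1]
```

```bash
for i in 1 2 3; do python3 -m pendant '[{"offset":[0,-0.045,0],"dr":[0,0,0],"hand":-1},{"offset":[0,0,0],"dr":[0,0,0],"hand":-1}]' | egrep 'clock|pos|force'; done
python3 - <<'E'
from h import *
s=eyes.read_camera("side")
a=s["pixels"][130:330,160:360,::-1];cv2.imwrite("pics/side3z.png",cv2.resize(a,(600,600),interpolation=2))
E
```

```text
clock: 7.28
eef_pos: [0.4847, -0.0119, 0.1219]
force: [-8.4, 0.3, 5.3]
clock: 7.45
eef_pos: [0.4849, -0.0119, 0.1219]
force: [-14.3, 0.7, 5.7]
clock: 7.62
eef_pos: [0.4851, -0.0119, 0.122]
force: [-20.4, -0.0, 8.0]
```

View pics/side3z.png

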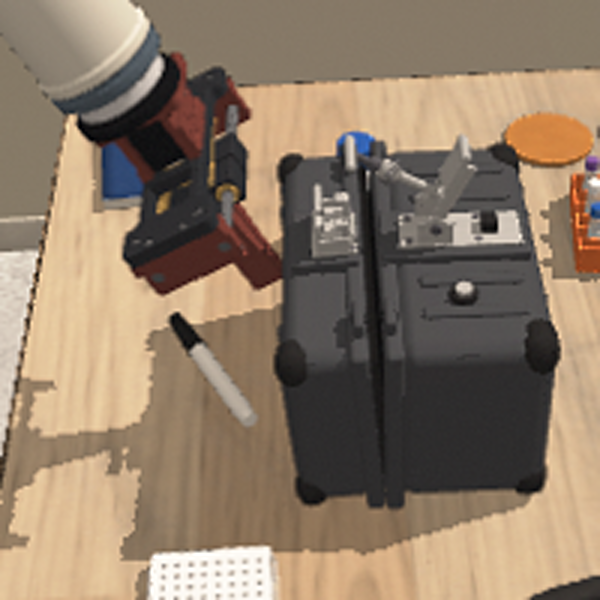

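```bash
python3 -m pendant '[{"offset":[0,0.1,-0.05],"dr":[0,0,0],"hand":-1},{"offset":[0,0.4,-0.23],"dr":[0,0,0],"hand":-1},{"offset":[0,0.88,-0.48],"dr":[0,0,0],"hand":-1},{"offset":[0,0.88,-0.48],"dr":[0,0,0],"hand":-1},{"offset":[0,-0.3,-0.9],"dr":[-1,0,0],"hand":-1},{"offset":[0,-0.3,-0.9],"dr":[-1,0,0],"hand":-1},{"offset":[0,-0.2,-0.9],"dr":[-1,0,0],"hand":-1},{"offset":[0,-0.2,-0.9],"dr":[-1,0,0],"hand":-1},{"offset":[0,-0.1,-0.9],"dr":[-1,0,0],"hand":-1},{"offset":[0,0,-0.9],"dr":[-0.9,0,0],"hand":-1}]'
python3 - <<'E'
from h import *
c=eyes.read_camera("top");s=eyes.read_camera("side")
np.save("pics/t4.npy",c,allow_pickle=True);np.save("pics/s4.npy",s,allow_pickle=True)
a=s["pixels"][165:240,235:335,::-1];cv2.imwrite("pics/side4z.png",cv2.resize(a,(800,600),interpolation=2))
a=c["pixels"][140:245,250:375,::-1];cv2.imwrite("pics/top4z.png",cv2.resize(a,None,fx=5.6,fy=5.6,interpolation=2))
E
```

```text
clock: 8.5
eef_pos: [0.4384, -0.0113, 0.2651]
tool_rot: [-0.014, -0.698, 0.716, 0.017]
force: [0.1, -0.1, 0.1]
gripper_width: 0.0005
```

View pics/side4z.png

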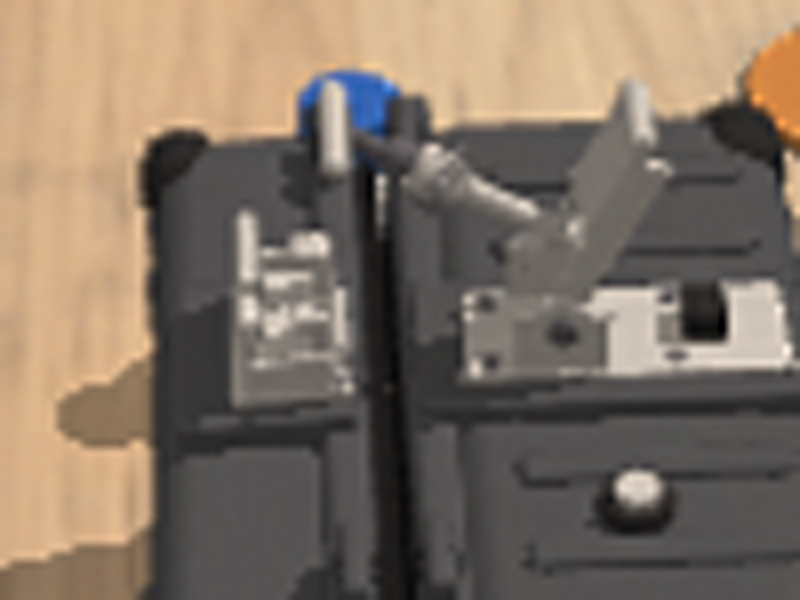

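View pics/top4z.png

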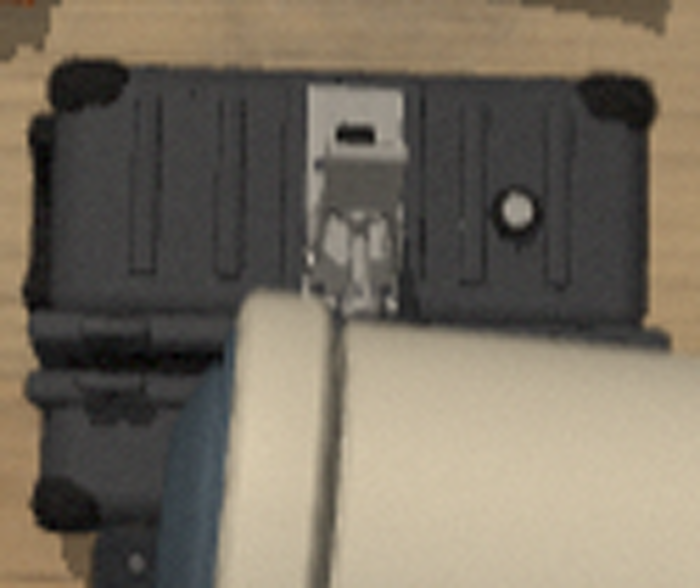

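```bash
python3 - <<'E'
from fit import *
np.set_printoptions(precision=4,suppress=True)
c=np.load("pics/t4.npy",allow_pickle=True).item();s=np.load("pics/s4.npy",allow_pickle=True).item()
S=lambda u,v:(235+u/8-.45,165+v/8-.45)
x0,y0,yaw=.5576,-.0124,-.0275
cy,sy=np.cos(yaw),np.sin(yaw)
def case_at_y(uv,yc):
    o,d=ray(s,uv)
    Ri=np.array([[cy,sy,0],[-sy,cy,0],[0,0,1]]);o=Ri@(o-[x0,y0,0]);d=Ri@d
    return o+d*(yc-o[1])/d[1]
for n,u,y in [("fence far end top",(247,208),.024),("farprong top far end",(300,232),.0185),("base near end bottom L",(236,405),-.024),("base near R",(350,390),-.024)]: print(n,case_at_y(S(*u),y))
W=lambda q:np.array([x0+cy*q[0]-sy*q[1],y0+sy*q[0]+cy*q[1],q[2]])
for z in(.155,.16,.165,.17,.175):
  r=[]
  for q in [(-.0363,.024,z+.005),(-.0363,-.024,z+.005),(-.0277,.0185,z),(-.0277,.0085,z),(-.0277,-.0085,z),(-.0277,-.0185,z)]:
    p=proj(s,W(q))[0]; r.append(((p+.45-[235,165])*8).round(0))
  print(z,r)
for n in["lips","fence","pocket","lid"]:
    pass
E
```

```text
fence far end top [-0.0378  0.024   0.1824]
farprong top far end [-0.0243  0.0185  0.1781]
base near end bottom L [-0.0424 -0.024   0.1559]
base near R [-0.0133 -0.024   0.1593]
0.155 [array([256., 276.]), array([259., 392.]), array([290., 303.]), array([291., 326.]), array([292., 367.]), array([293., 392.])]
0.16 [array([255., 261.]), array([259., 376.]), array([289., 288.]), array([290., 311.]), array([292., 352.]), array([293., 377.])]
0.165 [array([255., 246.]), array([258., 361.]), array([289., 273.]), array([289., 296.]), array([291., 337.]), array([292., 361.])]
0.17 [array([254., 231.]), array([257., 345.]), array([288., 257.]), array([289., 281.]), array([291., 321.]), array([292., 346.])]
0.175 [array([253., 215.]), array([257., 329.]), array([287., 242.]), array([288., 265.]), array([290., 306.]), array([291., 330.])]
```

```bash
python3 -m pendant '[{"offset":[0,0,0],"dr":[0.5,0,0],"hand":0.2},{"offset":[0,-0.87,0],"dr":[0,0,0],"hand":0.2},{"offset":[0,-0.87,0],"dr":[0,0,0],"hand":0.2},{"offset":[0,-0.87,0],"dr":[0,0,0],"hand":0.2},{"offset":[0,-0.87,0],"dr":[0,0,0],"hand":0.2},{"offset":[0,-0.87,0],"dr":[0,0,0],"hand":0.2},{"offset":[0,-0.8,0],"dr":[0,0,0],"hand":0.2},{"offset":[0,0,0],"dr":[0,0,0],"hand":0.2},{"offset":[0,0,0],"dr":[0,0,0],"hand":0.2}]' 12
python3 - <<'E'
from h import *
c=eyes.read_camera("top");s=eyes.read_camera("side")
a=s["pixels"][140:240,225:345,::-1];cv2.imwrite("pics/side5z.png",cv2.resize(a,None,fx=6,fy=6,interpolation=2))
print(robot.get_state())
E
```

```text
clock: 9.35
eef_pos: [0.5659, -0.0145, 0.2617]
tool_rot: [0.001, -0.698, 0.716, 0.002]
force: [-0.1, -0.5, 0.3]
gripper_width: 0.0521
{'clock': 9.45, 'qpos': array([-0.08800721,  0.00920329,  1.2436667 ,  0.00383531,  1.88837491,
        1.50914625]), 'qvel': array([ 0.00069967, -0.01256236, -0.00202733,  0.00124465,  0.00160785,
       -0.00106142]), 'effort': array([-2.37560057e-02, -3.97326529e+01, -4.01816154e+01,  3.72109876e-02,
       -1.38707184e-01,  3.15754723e-04]), 'eef_pos': array([ 0.56526781, -0.0144666 ,  0.26298434]), 'tool_rot': array([ 0.00149421, -0.6981549 ,  0.7159444 ,  0.00105641]), 'force': array([-0.06236118, -0.36490542,  0.24144007]), 'wrist_torque': array([0.10953663, 0.02107892, 0.03038997]), 'gripper_width': 0.052400339145096814}
```

View pics/side5z.png

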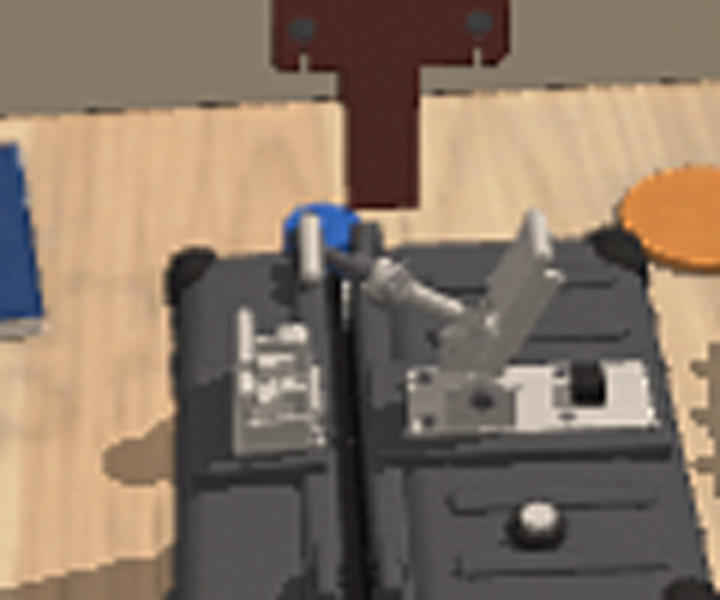

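```bash
python3 -m pendant '[{"offset":[-0.06,-0.12,0.6],"dr":[0,0,0],"hand":0.2},{"offset":[0,0,0.7],"dr":[0,0,0],"hand":0.2},{"offset":[0,0,0.7],"dr":[0,0,0],"hand":0.2},{"offset":[0,0,0.5],"dr":[0,0,0],"hand":0.2},{"offset":[0,0,0],"dr":[0,0,0],"hand":0.2},{"offset":[0,0,0],"dr":[0,0,0],"hand":0.2}]'
python3 - <<'E'
from h import *
s=eyes.read_camera("side")
a=s["pixels"][140:240,225:345,::-1];cv2.imwrite("pics/side6z.png",cv2.resize(a,None,fx=6,fy=6,interpolation=2))
E
```

```text
clock: 9.95
eef_pos: [0.5683, -0.0128, 0.2003]
tool_rot: [0.001, -0.698, 0.716, 0.002]
force: [0.3, -0.5, -0.1]
gripper_width: 0.0527
```

View pics/side6z.png

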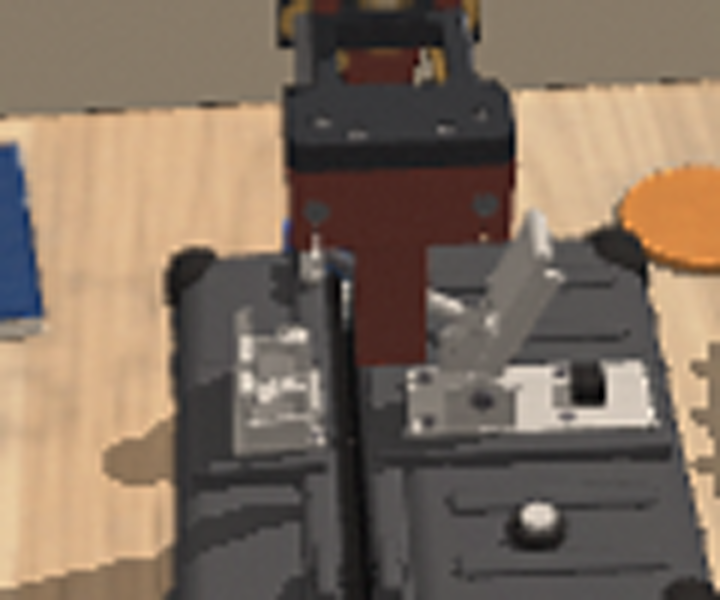

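```bash
python3 -m pendant '[{"offset":[0,0,0],"dr":[0,0,0],"hand":-1},{"offset":[0,0,0],"dr":[0,0,0],"hand":-1},{"offset":[0,0,0],"dr":[0,0,0],"hand":-1},{"offset":[0,0,0],"dr":[0,0,0],"hand":-1},{"offset":[0,0,0],"dr":[0,0,0],"hand":-1},{"offset":[0,0,0],"dr":[0,0,0],"hand":-1},{"offset":[0,0,0],"dr":[0,0,0],"hand":-1},{"offset":[0,0,0],"dr":[0,0,0],"hand":-1}]' 12
python3 - <<'E'
from h import *
s=eyes.read_camera("side")
a=s["pixels"][140:240,225:345,::-1];cv2.imwrite("pics/side7z.png",cv2.resize(a,None,fx=6,fy=6,interpolation=2))
E
```

```text
clock: 10.67
eef_pos: [0.569, -0.0123, 0.2003]
tool_rot: [0.002, -0.698, 0.716, 0.002]
force: [-0.0, 2.7, -0.6]
gripper_width: 0.0149
```

View pics/side7z.png

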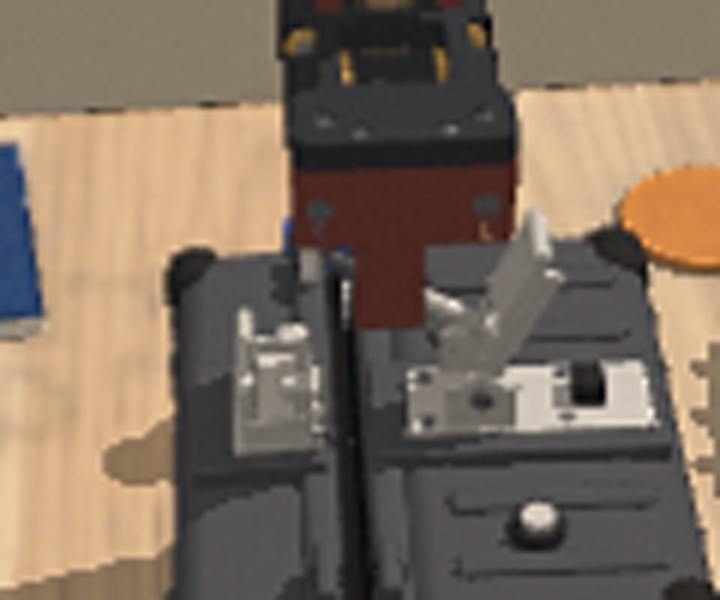

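```bash
cat > link.py <<'E'
import numpy as np
from scipy.optimize import fsolve
P=np.array([40,172.])
def from_bar(b,L):   # bar -> pin, barrel (lever raised branch)
    b=np.array(b,float);d=np.linalg.norm(P-b)
    # pin at distance 15.8 from P, L from b, upper branch
    a=(L*L-15.8**2+d*d)/(2*d);h2=L*L-a*a
    if h2<0:return None
    u=(P-b)/d;n=np.array([-u[1],u[0]])
    pin=b+a*u+np.sqrt(h2)*n
    return pin,pin+46/L*(b-pin),np.arctan2(*(pin-P)[::-1])+.108
def from_barrel(q,L):
    q=np.array(q,float);r=from_bar(q,46.)
    if r is None:return None
    pin=r[0];return pin,pin+L/46*(q-pin),r[2]
E
python3 - <<'E'
from link import *
np.set_printoptions(precision=1,suppress=True)
print(from_barrel((9.7,210.2),76))
for L in(73,75,77,79,81):
  for b in((-24,190),(-32,190),(-32,182),(-27,180),(-32,170.5),(-26,170.5)):
    r=from_bar(b,L);print(L,b,r if r is None else (r[1],r[0],round(r[2],2)))
E
```

```text
(array([ 48.4, 185.4]), array([-15.6, 226.4]), np.float64(1.116615707164993))
73 (-24, 190) (array([  2.9, 188.2]), array([ 48.8, 185.1]), np.float64(1.09))
73 (-32, 190) (array([ -5. , 189.2]), array([ 41. , 187.8]), np.float64(1.62))
73 (-32, 182) (array([ -5.1, 184.1]), array([ 40.8, 187.8]), np.float64(1.63))
73 (-27, 180) (array([ -0.1, 182.5]), array([ 45.7, 186.7]), np.float64(1.31))
73 (-32, 170.5) (array([ -5.8, 176.9]), array([ 38.9, 187.8]), np.float64(1.75))
73 (-26, 170.5) (array([  0.3, 176.6]), array([ 45.1, 186.9]), np.float64(1.35))
75 (-24, 190) (array([  4.9, 187.5]), array([ 50.7, 183.6]), np.float64(0.93))
75 (-32, 190) (array([ -3., 189.]), array([ 43. , 187.5]), np.float64(1.49))
75 (-32, 182) (array([ -3.1, 184.1]), array([ 42.8, 187.6]), np.float64(1.5))
75 (-27, 180) (array([  1.9, 182.2]), array([ 47.8, 185.8]), np.float64(1.16))
75 (-32, 170.5) (array([ -3.8, 177.2]), array([ 41. , 187.8]), np.float64(1.62))
75 (-26, 170.5) (array([  2.4, 176.5]), array([ 47.4, 186. ]), np.float64(1.19))
77 (-24, 190) (array([  6.8, 186.6]), array([ 52.5, 181.6]), np.float
[... 660 characters left out ...]
array([  6., 181.]), array([ 52. , 182.3]), np.float64(0.82))
79 (-32, 170.5) (array([  0.3, 177.3]), array([ 45.3, 186.9]), np.float64(1.34))
79 (-26, 170.5) (array([  6.6, 175.3]), array([ 52.1, 182.1]), np.float64(0.8))
81 (-24, 190) (array([ 10.4, 183.4]), array([ 55.6, 174.8]), np.float64(0.28))
81 (-32, 190) (array([  2.9, 187.9]), array([ 48.9, 185.1]), np.float64(1.08))
81 (-32, 182) (array([  3. , 183.3]), array([ 48.9, 185. ]), np.float64(1.08))
81 (-27, 180) (array([  8. , 179.7]), array([ 54. , 179.3]), np.float64(0.59))
81 (-32, 170.5) (array([  2.4, 177.2]), array([ 47.5, 185.9]), np.float64(1.18))
81 (-26, 170.5) (array([  8.9, 173.7]), array([ 54.7, 177.9]), np.float64(0.49))
```

```bash
python3 -m pendant '[{"offset":[0,0.07,0.18],"dr":[0,0,0],"hand":-1},{"offset":[0,0.07,0.18],"dr":[0,0,0],"hand":-1},{"offset":[0,0.07,0.18],"dr":[0,0,0],"hand":-1},{"offset":[0,0.07,0.18],"dr":[0,0,0],"hand":-1},{"offset":[0,0,0],"dr":[0,0,0],"hand":-1},{"offset":[0,0,0],"dr":[0,0,0],"hand":-1}]'
python3 - <<'E'
from h import *
s=eyes.read_camera("side");np.save("pics/s8.npy",s,allow_pickle=True)
a=s["pixels"][165:240,235:335,::-1];cv2.imwrite("pics/side8z.png",cv2.resize(a,None,fx=8,fy=8,interpolation=2))
E
```

```text
clock: 11.22
eef_pos: [0.5616, -0.0122, 0.1813]
tool_rot: [0.001, -0.698, 0.716, 0.002]
force: [1.4, 5.6, 0.6]
gripper_width: 0.0148
```

View pics/side8z.png

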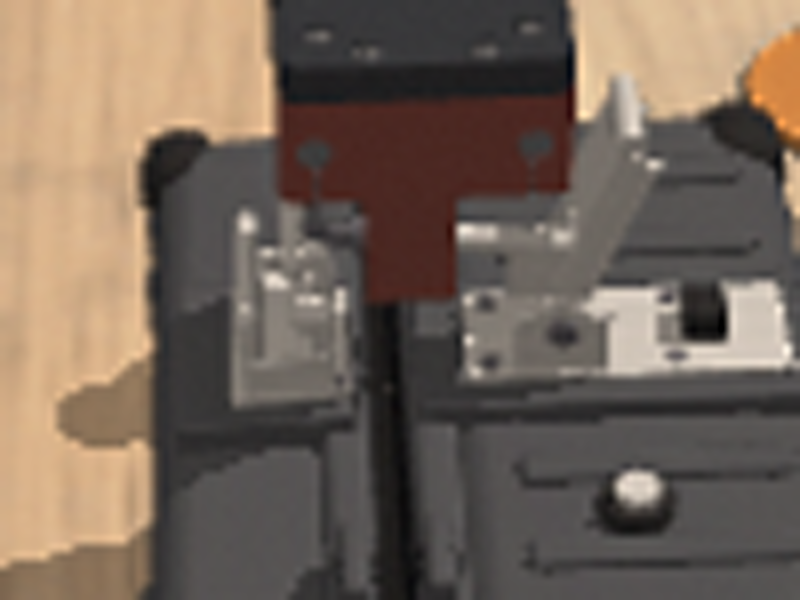

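```bash
python3 - <<'E'
from fit import *
from link import from_barrel
np.set_printoptions(precision=1,suppress=True)
s=np.load("pics/s8.npy",allow_pickle=True).item()
x0,y0,yaw=.5576,-.0124,-.0275
cy,sy=np.cos(yaw),np.sin(yaw)
W=lambda q:np.array([x0+cy*q[0]-sy*q[1],y0+sy*q[0]+cy*q[1],q[2]])
U=lambda q:(proj(s,W(np.array(q)/1000))[0]+.45-[235,165])*8
for L in(73,77,81):
    pin,bar,th=from_barrel((2.3,191.2),L); print(L,bar,th,"barR",U((bar[0],-19,bar[1])),"barL",U((bar[0],19,bar[1])))
for z in (185,190,195):
    print(z,U((-30,-19,z)),U((-25,-19,z)))
pin,bar,th=from_barrel((2.3,191.2),77)
from fit import model
for t in(1.05,1.1,1.15,1.2):
    m=model([x0,y0,yaw,t,.0,.077]);print(t,[(proj(s,m[k])[0]+.45-[235,165])*8 for k in("tipL","tipR")])
E
```

```text
73 [-24.5 194.5] 1.150549331823017 barR [301.6 269.4] barL [297.5 179.8]
77 [-28.5 194.9] 1.150549331823017 barR [285.5 268.5] barL [281.9 178.9]
81 [-32.4 195.4] 1.150549331823017 barR [269.5 267.6] barL [266.4 178. ]
185 [280.6 300.4] [300.6 299.6]
190 [280.  284.6] [300.1 283.8]
195 [279.4 268.6] [299.5 267.8]
1.05 [array([648. ,  76.8]), array([659.5, 138.8])]
1.1 [array([637.2,  73.4]), array([648.5, 135.4])]
1.15 [array([626.2,  70.5]), array([637.2, 132.5])]
1.2 [array([615.,  68.]), array([625.8, 130. ])]
```

```bash
python3 -m pendant '[{"offset":[0,0,0.04],"dr":[0,0,0],"hand":-1},{"offset":[0,0,0.04],"dr":[0,0,0],"hand":-1},{"offset":[0,0,0.04],"dr":[0,0,0],"hand":-1},{"offset":[0,0,0.04],"dr":[0,0,0],"hand":-1},{"offset":[0,0,0.04],"dr":[0,0,0],"hand":-1},{"offset":[0,0,0],"dr":[0,0,0],"hand":-1}]'
python3 -m pendant '[{"offset":[0,0,0.04],"dr":[0,0,0],"hand":-1},{"offset":[0,0,0.04],"dr":[0,0,0],"hand":-1},{"offset":[0,0,0],"dr":[0,0,0],"hand":-1}]'
python3 - <<'E'
from h import *
s=eyes.read_camera("side");np.save("pics/s9.npy",s,allow_pickle=True)
a=s["pixels"][165:240,235:335,::-1];cv2.imwrite("pics/side9z.png",cv2.resize(a,None,fx=8,fy=8,interpolation=2))
E
```

```text
clock: 11.77
eef_pos: [0.5616, -0.0122, 0.1766]
tool_rot: [0.001, -0.698, 0.716, 0.002]
force: [0.0, 5.5, 0.3]
gripper_width: 0.0147
clock: 12.02
eef_pos: [0.5617, -0.0122, 0.1747]
tool_rot: [0.001, -0.698, 0.716, 0.002]
force: [0.3, 5.1, 0.7]
gripper_width: 0.0147
```

View pics/side9z.png

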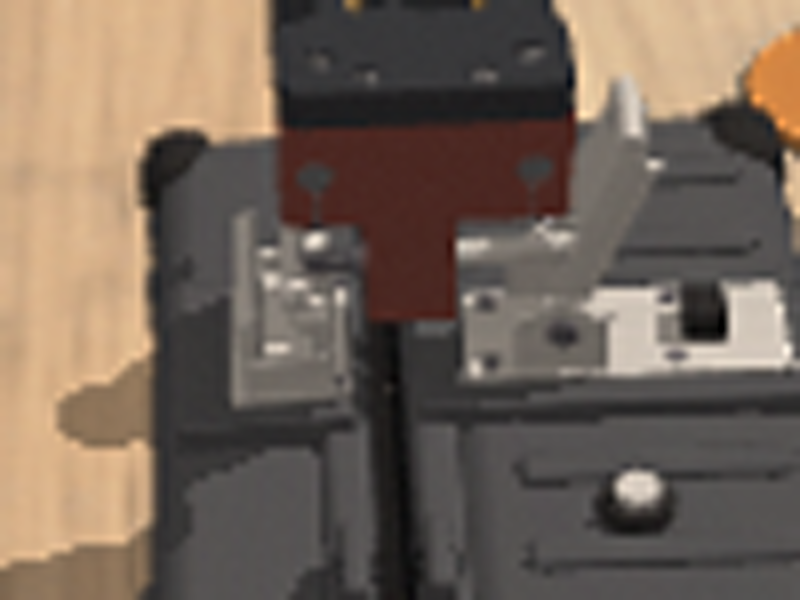

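```bash
for i in 1 2 3; do python3 -m pendant '[{"offset":[-0.01,0,0.04],"dr":[0,0,0],"hand":-1},{"offset":[0,0,0],"dr":[0,0,0],"hand":-1}]'|egrep 'clock|pos|force'; done
```

```text
clock: 12.23
eef_pos: [0.5618, -0.0122, 0.1744]
force: [-1.1, 5.0, 1.4]
clock: 12.4
eef_pos: [0.5621, -0.0121, 0.1741]
force: [-2.3, 4.0, 4.5]
clock: 12.57
eef_pos: [0.5623, -0.0121, 0.1736]
force: [-1.3, 3.4, 6.7]
```

```bash
python3 -m pendant '[{"offset":[0,0.02,-0.04],"dr":[0,0,0],"hand":-1},{"offset":[0,0,0],"dr":[0,0,0],"hand":-1}]'|egrep 'clock|pos|force'; for i in 1 2 3 ; do python3 -m pendant '[{"offset":[0,0.03,0],"dr":[0,0,0],"hand":-1},{"offset":[0,0,0],"dr":[0,0,0],"hand":-1}]'|egrep 'clock|pos|force'; done
```

```text
clock: 12.73
eef_pos: [0.5621, -0.0121, 0.1737]
force: [3.0, 3.1, 5.2]
clock: 12.9
eef_pos: [0.5617, -0.012, 0.1738]
force: [4.6, 4.0, 3.0]
clock: 13.07
eef_pos: [0.5611, -0.012, 0.1738]
force: [4.9, 3.0, 3.4]
clock: 13.23
eef_pos: [0.5603, -0.012, 0.1738]
force: [4.8, 2.9, 3.3]
```

```bash
for i in 1 2 3 4; do python3 -m pendant '[{"offset":[0,0.025,0],"dr":[0,0,0],"hand":-1},{"offset":[0,0,0],"dr":[0,0,0],"hand":-1}]'|egrep 'pos|force'; done
```

```text
eef_pos: [0.5594, -0.012, 0.1737]
force: [3.0, 2.8, 2.9]
eef_pos: [0.558, -0.0119, 0.1731]
force: [2.6, 3.8, 2.2]
eef_pos: [0.5571, -0.0119, 0.1726]
force: [2.4, 2.3, -0.6]
eef_pos: [0.5565, -0.0118, 0.1728]
force: [1.8, 2.5, -0.3]
```

```bash
for i in 1 2 3; do python3 -m pendant '[{"offset":[0,0.02,0.03],"dr":[0,0,0],"hand":-1},{"offset":[0,0,0],"dr":[0,0,0],"hand":-1}]'|egrep 'clock|pos|force'; done
```

```text
clock: 14.07
eef_pos: [0.5561, -0.0118, 0.1722]
force: [2.7, 1.4, -0.4]
clock: 14.23
eef_pos: [0.5557, -0.0118, 0.1716]
force: [1.8, 2.3, 0.1]
clock: 14.4
eef_pos: [0.5552, -0.0117, 0.1709]
force: [2.6, 2.0, 0.6]
```

Dropping. Keep feeling downwards.

```bash
for i in 1 2 3 4; do python3 -m pendant '[{"offset":[0,0.006,0.04],"dr":[0,0,0],"hand":-1},{"offset":[0,0,0],"dr":[0,0,0],"hand":-1}]'|egrep 'clock|pos|force'; done
```

```text
clock: 14.57
eef_pos: [0.5551, -0.0117, 0.1702]
force: [2.2, 1.8, 1.8]
clock: 14.73
eef_pos: [0.5551, -0.0117, 0.1693]
force: [1.5, 1.9, 2.3]
clock: 14.9
eef_pos: [0.555, -0.0117, 0.1682]
force: [1.8, 1.5, 3.8]
clock: 15.07
eef_pos: [0.5548, -0.0117, 0.167]
force: [2.4, 0.5, 3.0]
```

```bash
for i in 1 2; do python3 -m pendant '[{"offset":[0,0,0.03],"dr":[0,0,0],"hand":-1},{"offset":[0,0,0],"dr":[0,0,0],"hand":-1}]'|egrep 'clock|pos|force'; done
python3 - <<'E'
from h import *
s=eyes.read_camera("side");np.save("pics/s9.npy",s,allow_pickle=True)
a=s["pixels"][165:240,235:335,::-1];cv2.imwrite("pics/side10z.png",cv2.resize(a,None,fx=8,fy=8,interpolation=2))
E
```

```text
clock: 15.23
eef_pos: [0.5547, -0.0117, 0.1662]
force: [2.1, 1.3, 3.1]
clock: 15.4
eef_pos: [0.5546, -0.0116, 0.1653]
force: [2.3, 1.2, 2.1]
```

View pics/side10z.png

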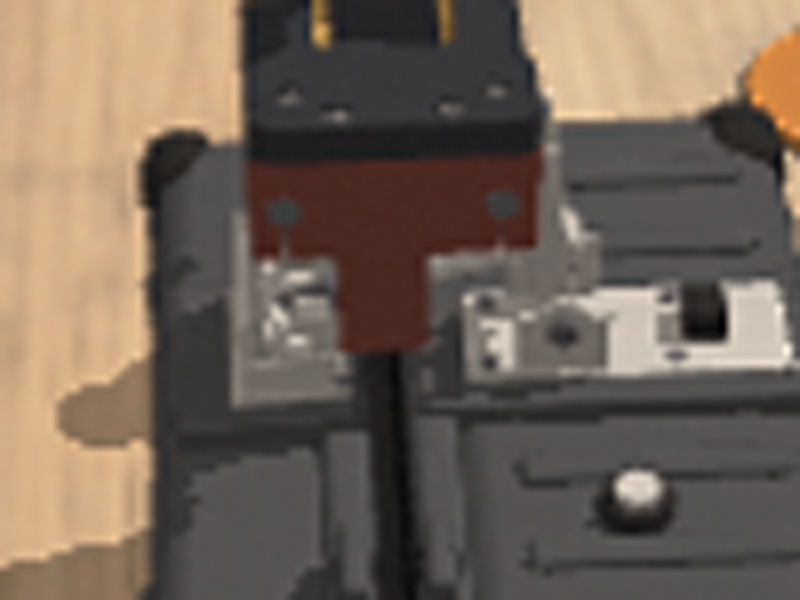

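```bash
for i in 1 2 3; do python3 -m pendant '[{"offset":[0,0,0.025],"dr":[0,0,0],"hand":-1},{"offset":[0,0,0],"dr":[0,0,0],"hand":-1}]'|egrep 'clock|pos|force|width'; done
```

```text
clock: 15.62
eef_pos: [0.5546, -0.0116, 0.1647]
force: [1.4, 0.3, 2.3]
gripper_width: 0.0146
clock: 15.78
eef_pos: [0.5546, -0.0116, 0.1642]
force: [0.8, 1.2, 2.0]
gripper_width: 0.0148
clock: 15.95
eef_pos: [0.5546, -0.0116, 0.1642]
force: [0.1, 1.4, 5.3]
gripper_width: 0.0145
```

```bash
python3 - <<'E'
from link import *
np.set_printoptions(precision=1,suppress=True)
# TCP contact & final; unknown dz offset between TCP and barrel
for dx in (-3,-1.5,0):
 for dz in(9,11,13,15):
  o=[]
  for t in((562.3,174.2),(558.8,173.7),(554.6,164.2)):
    q=(t[0]-559.3+dx,t[1]+dz)   # 569->9.7
    r=from_barrel(q,76);o.append((r[1],round(r[2],2)) if r else None)
  print(dx,dz,o)
E
python3 - <<'E'
from h import *
s=eyes.read_camera("top")
a=s["pixels"][140:245,250:375,::-1];cv2.imwrite("pics/top11z.png",cv2.resize(a,None,fx=5.6,fy=5.6,interpolation=2))
E
```

```text
-3 9 [(array([-29.9, 180.9]), np.float64(1.3)), (array([-33.3, 179.5]), np.float64(1.54)), (array([-36.3, 164. ]), np.float64(1.93))]
-3 11 [(array([-30. , 184.3]), np.float64(1.29)), (array([-33.4, 182.8]), np.float64(1.53)), (array([-36.6, 167.2]), np.float64(1.89))]
-3 13 [(array([-30. , 187.6]), np.float64(1.29)), (array([-33.5, 186.1]), np.float64(1.52)), (array([-36.9, 170.5]), np.float64(1.86))]
-3 15 [(array([-30. , 190.9]), np.float64(1.29)), (array([-33.5, 189.4]), np.float64(1.52)), (array([-37.2, 173.7]), np.float64(1.84))]
-1.5 9 [(array([-28.4, 181.4]), np.float64(1.19)), (array([-31.8, 179.7]), np.float64(1.44)), (array([-34.7, 163.8]), np.float64(1.84))]
-1.5 11 [(array([-28.5, 184.7]), np.float64(1.18)), (array([-32., 183.]), np.float64(1.43)), (array([-35.1, 167.1]), np.float64(1.8))]
-1.5 13 [(array([-28.5, 188. ]), np.float64(1.19)), (array([-32. , 186.3]), np.float64(1.42)), (array([-35.4, 170.3]), np.float64(1.77))]
-1.5 15 [(array([-28.4, 191.3]), np.float64(1.19)), (array([-32. , 189.6]), np.float64(1.42)), (array([-35.7, 173.6]), np.float64(1.74))]
0 9 [(array([-27., 182.]), np.float64(1.08)), (array([-30.4, 180. ]), np.float64(1.34)), (array([-33.2, 163.7]), np.float64(1.75))]
0 11 [(array([-27. , 185.3]), np.float64(1.07)), (array([-30.5, 183.3]), np.float64(1.33)), (array([-33.6, 167. ]), np.float64(1.71))]
0 13 [(array([-27. , 188.6]), np.float64(1.08)), (array([-30.5, 186.6]), np.float64(1.32)), (array([-33.9, 170.3]), np.float64(1.67))]
0 15 [(array([-26.9, 191.9]), np.float64(1.09)), (array([-30.5, 189.9]), np.float64(1.33)), (array([-34.2, 173.6]), np.float64(1.65))]
```

View pics/top11z.png

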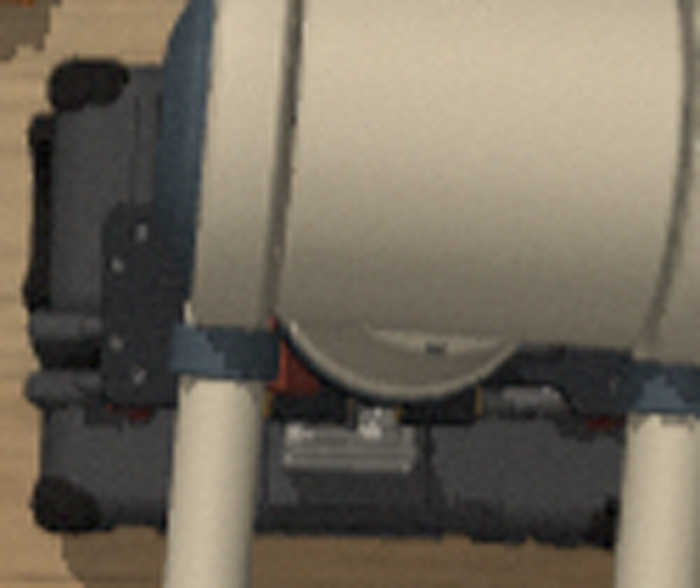

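```bash
python3 - <<'E'
from fit import *
np.set_printoptions(precision=1,suppress=True)
s=eyes.read_camera("top")
im=cv2.resize(s["pixels"][205:235,290:340,::-1],None,fx=16,fy=16,interpolation=2)
cv2.imwrite("pics/top12z.png",im)
x0,y0,yaw=.5576,-.0124,-.0275
cy,sy=np.cos(yaw),np.sin(yaw)
W=lambda q:np.array([x0+cy*q[0]-sy*q[1],y0+sy*q[0]+cy*q[1],q[2]])/1
U=lambda q:(proj(s,W(np.array(q)/1000))[0]+.45-[290,205])*16
for n,q in dict(fenceTL=(-36.3,24,181.5),fenceTR=(-36.3,-24,181.5),fenceOL=(-41.3,24,181.5),barpkL=(-32,19,170.5),barpkR=(-32,-19,170.5),barFL=(-46,19,165),barFR=(-46,-19,165),lipL=(-27.7,18.5,176.5),lipR=(-27.7,-18.5,176.5)).items(): print(n,U(q))
E
```

```text
fenceTL [182.4 222.8]
fenceTR [562.6 231.8]
fenceOL [181.7 262.3]
barpkL [218.1 199.2]
barpkR [515.1 206.3]
barFL [213.9 312.2]
barFR [509.7 319.2]
lipL [225.1 160.6]
lipR [516.1 167.5]
```

View pics/top12z.png

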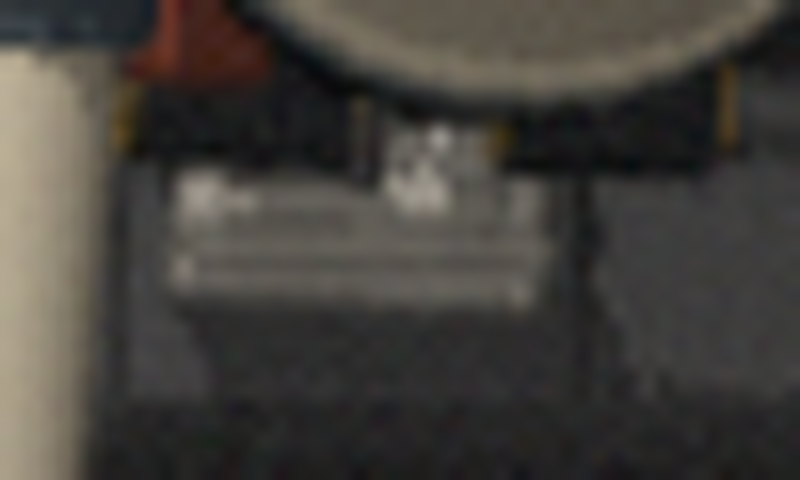

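```bash
python3 - <<'E'
from fit import *
np.set_printoptions(precision=0,suppress=True)
s=eyes.read_camera("side")
im=cv2.resize(s["pixels"][185:215,255:315,::-1],None,fx=13,fy=13,interpolation=2)
im=np.clip(im.astype(float)*1.6,0,255).astype(np.uint8)
cv2.imwrite("pics/side13z.png",im)
x0,y0,yaw=.5576,-.0124,-.0275
cy,sy=np.cos(yaw),np.sin(yaw)
W=lambda q:np.array([x0+cy*q[0]-sy*q[1],y0+sy*q[0]+cy*q[1],q[2]])/1
U=lambda q:(proj(s,W(np.array(q)/1000))[0]+.45-[255,185])*13
for x in(-30,-20,20,40): print(x,[U((x,0,z)) for z in(170,175,180,185,190)])
print("barR",U((-32,-19,170.5)),"fence R",U((-36.3,-24,181.5)),"lipR",U((-27.7,-18.5,176.5)))
E
```

```text
-30 [array([196., 230.]), array([195., 204.]), array([194., 179.]), array([193., 154.]), array([192., 128.])]
-20 [array([260., 227.]), array([259., 202.]), array([258., 177.]), array([257., 151.]), array([256., 126.])]
20 [array([512., 217.]), array([512., 192.]), array([513., 167.]), array([513., 141.]), array([513., 116.])]
40 [array([639., 212.]), array([639., 187.]), array([640., 162.]), array([640., 137.]), array([641., 111.])]
barR [186. 302.] fence R [156. 268.] lipR [213. 269.]
```

View pics/side13z.png

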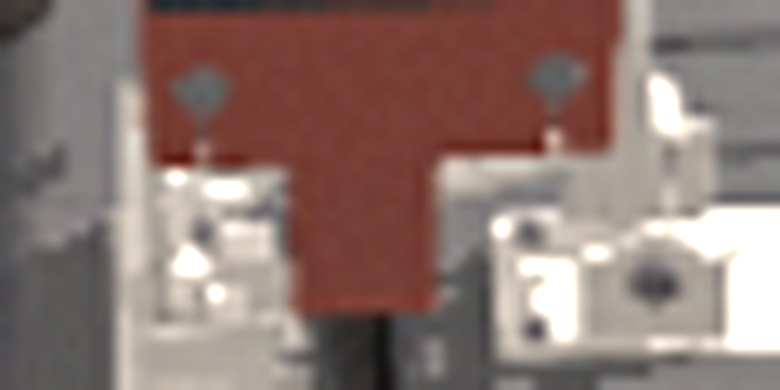

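```bash
for i in 1 2 3 4 5; do python3 -m pendant '[{"offset":[0,-0.04,0.004],"dr":[0,0,0],"hand":-1},{"offset":[0,0,0],"dr":[0,0,0],"hand":-1}]'|egrep 'pos|force'; done
```

```text
eef_pos: [0.5551, -0.0116, 0.1636]
force: [-3.4, 1.7, 5.3]
eef_pos: [0.5559, -0.0116, 0.1636]
force: [-4.8, 1.5, 6.3]
eef_pos: [0.557, -0.0117, 0.1636]
force: [-4.3, 0.9, 6.3]
eef_pos: [0.558, -0.0117, 0.1636]
force: [-4.3, 0.4, 7.1]
eef_pos: [0.5591, -0.0118, 0.1636]
force: [-3.1, 0.9, 6.1]
```

```bash
for i in 1 2 3 4; do python3 -m pendant '[{"offset":[0,-0.03,0],"dr":[0,0,0],"hand":-1},{"offset":[0,0,0],"dr":[0,0,0],"hand":-1}]'|egrep 'pos|force'; done
```

```text
eef_pos: [0.5599, -0.0118, 0.1635]
force: [-3.1, 1.7, 6.2]
eef_pos: [0.5607, -0.0118, 0.1634]
force: [-3.7, 1.6, 5.6]
eef_pos: [0.5615, -0.0119, 0.1634]
force: [-2.0, 1.0, 5.9]
eef_pos: [0.562, -0.0118, 0.1632]
force: [-4.3, 1.5, 5.0]
```

```bash
for i in 1 2 3; do python3 -m pendant '[{"offset":[0,-0.03,0],"dr":[0,0,0],"hand":-1},{"offset":[0,0,0],"dr":[0,0,0],"hand":-1}]'|egrep 'clock|pos|force'; done
```

```text
clock: 17.77
eef_pos: [0.5623, -0.0119, 0.1632]
force: [-5.4, 1.7, 7.6]
clock: 17.93
eef_pos: [0.5624, -0.0119, 0.1631]
force: [-8.3, 1.3, 7.0]
clock: 18.1
eef_pos: [0.5626, -0.0119, 0.1631]
force: [-11.3, 1.6, 7.4]
```

```bash
for i in 1 2 3 4; do python3 -m pendant '[{"offset":[0,0.01,-0.04],"dr":[0,0,0],"hand":-1},{"offset":[0,0,0],"dr":[0,0,0],"hand":-1}]'|egrep 'pos|force'; done
```

```text
eef_pos: [0.5625, -0.0119, 0.1632]
force: [-8.1, 1.2, 4.9]
eef_pos: [0.5624, -0.0118, 0.1633]
force: [-6.6, 1.3, 1.0]
eef_pos: [0.5623, -0.0118, 0.1637]
force: [-5.6, 1.1, -4.5]
eef_pos: [0.5624, -0.0118, 0.165]
force: [-6.8, 1.3, -4.6]
```

```bash
for i in 1 2; do python3 -m pendant '[{"offset":[0,0,-0.04],"dr":[0,0,0],"hand":-1},{"offset":[0,0,0],"dr":[0,0,0],"hand":-1}]'|egrep 'pos|force'; done
```

```text
eef_pos: [0.5623, -0.0118, 0.1651]
force: [-4.9, 0.2, -12.1]
eef_pos: [0.5625, -0.0118, 0.1667]
force: [-6.0, 1.0, -7.5]
```

```bash
for i in 1 2 3 4; do python3 -m pendant '[{"offset":[0,0,0.04],"dr":[0,0,0],"hand":-1},{"offset":[0,0,0],"dr":[0,0,0],"hand":-1}]'|egrep 'clock|pos|force'; done
python3 - <<'E'
from fit import *
np.set_printoptions(precision=0,suppress=True)
s=eyes.read_camera("side")
im=cv2.resize(s["pixels"][175:215,255:315,::-1],None,fx=13,fy=13,interpolation=2)
im=np.clip(im.astype(float)*1.5,0,255).astype(np.uint8)
cv2.imwrite("pics/side14z.png",im)
E
```

```text
clock: 19.27
eef_pos: [0.5626, -0.0119, 0.1671]
force: [-7.7, 1.5, -8.8]
clock: 19.43
eef_pos: [0.5627, -0.0119, 0.167]
force: [-9.9, 0.7, -4.7]
clock: 19.6
eef_pos: [0.5628, -0.0118, 0.1669]
force: [-10.1, 0.3, -1.8]
clock: 19.77
eef_pos: [0.5629, -0.0119, 0.1668]
force: [-11.4, 1.2, 0.9]
```

View pics/side14z.png

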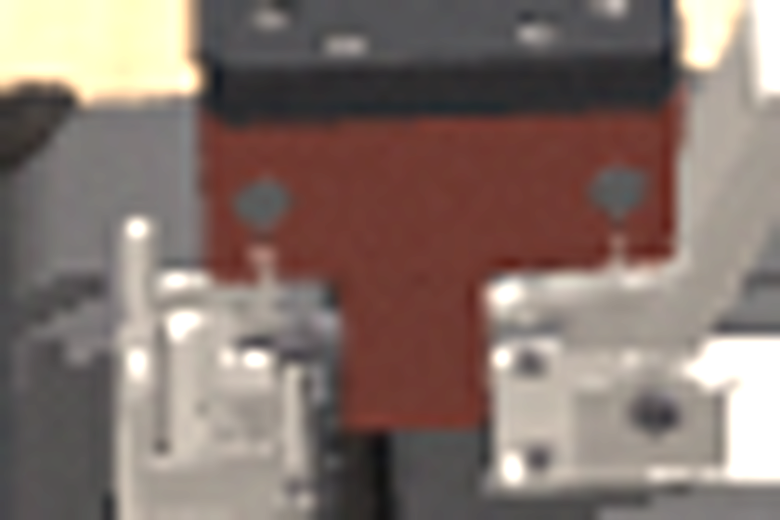

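```bash
for i in 1 2 ; do python3 -m pendant '[{"offset":[0,0.01,0.04],"dr":[0,0,0],"hand":-1},{"offset":[0,0,0],"dr":[0,0,0],"hand":-1}]'|egrep 'clock|pos|force'; done
```

```text
clock: 19.98
eef_pos: [0.5629, -0.0119, 0.1667]
force: [-12.0, 1.2, 4.6]
clock: 20.15
eef_pos: [0.563, -0.0119, 0.1664]
force: [-11.1, 0.6, 6.1]
```

```bash
for i in 1 2 3 ; do python3 -m pendant '[{"offset":[0,0.03,0.015],"dr":[0,0,0],"hand":-1},{"offset":[0,0,0],"dr":[0,0,0],"hand":-1}]'|egrep 'clock|pos|force'; done
```

```text
clock: 20.32
eef_pos: [0.5629, -0.0119, 0.1664]
force: [-8.8, 0.8, 6.6]
clock: 20.48
eef_pos: [0.5629, -0.0119, 0.1664]
force: [-7.3, 1.6, 6.8]
clock: 20.65
eef_pos: [0.5628, -0.0119, 0.1664]
force: [-5.4, 0.7, 6.8]
```

```bash
python3 -m pendant '[{"offset":[0,0.02,-0.05],"dr":[0,0,0],"hand":-1},{"offset":[0,0,0],"dr":[0,0,0],"hand":0},{"offset":[0,0,0],"dr":[0,0,0],"hand":0},{"offset":[0,0,0],"dr":[0,0,0],"hand":0},{"offset":[0,0,0],"dr":[0,0,0],"hand":0},{"offset":[0,0,-0.5],"dr":[0,0,0],"hand":0},{"offset":[0,0,-1],"dr":[0,0,0],"hand":0},{"offset":[0,0,-1],"dr":[0,0,0],"hand":0},{"offset":[0,0,-1],"dr":[0,0,0],"hand":0},{"offset":[0,0,0],"dr":[0,0,0],"hand":-1}]'
python3 - <<'E'
from h import *
s=eyes.read_camera("side");np.save("pics/s15.npy",s,allow_pickle=True)
im=cv2.resize(s["pixels"][165:240,235:335,::-1],None,fx=8,fy=8,interpolation=2)
im=np.clip(im.astype(float)*1.3,0,255).astype(np.uint8)
cv2.imwrite("pics/side15z.png",im)
E
```

```text
clock: 21.48
eef_pos: [0.5622, -0.0122, 0.258]
tool_rot: [0.004, -0.698, 0.716, -0.002]
force: [0.3, -0.7, 0.9]
gripper_width: 0.0403
```

View pics/side15z.png

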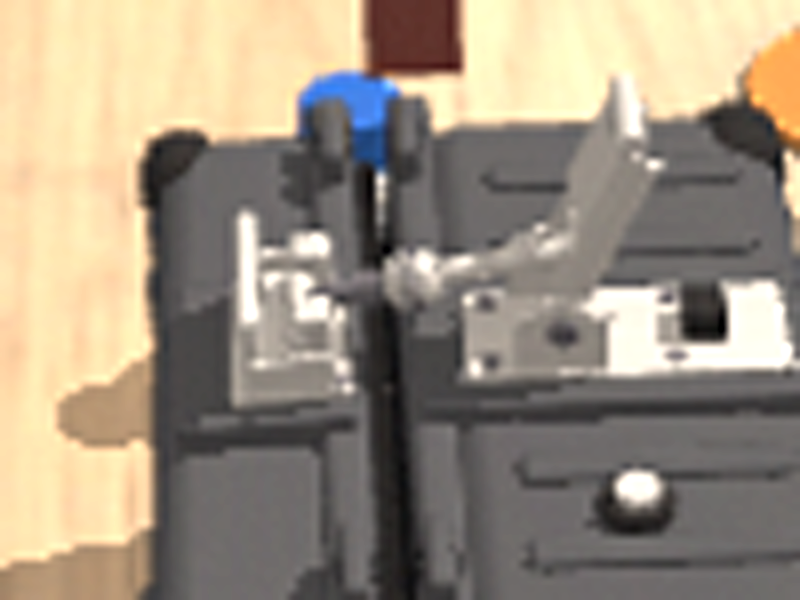

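```bash
python3 - <<'E'
from fit import *
from link import *
np.set_printoptions(precision=1,suppress=True)
s=np.load("pics/s15.npy",allow_pickle=True).item()
x0,y0,yaw=.5576,-.0124,-.0275
cy,sy=np.cos(yaw),np.sin(yaw)
def at(u,v,yc):
    o,d=ray(s,(235+u/8-.45,165+v/8-.45));Ri=np.array([[cy,sy,0],[-sy,cy,0],[0,0,1]]);o=Ri@(o-[x0,y0,0]);d=Ri@d
    return (o+d*(yc-o[1])/d[1])*1000
for n,a in dict(barrel=(413,277,0),neck=(350,286,0),neck2=(320,285,0),shaft=(480,265,0),prongfar=(310,240,.0135),prongnear=(285,320,-.0135),fence=(247,212,.024)).items(): print(n,at(*a))
for L in(74,76,78): print(from_bar((-26,170.5),L),from_bar((-26,173),L),from_bar((-26,180),L))
E
```

```text
barrel [  4.    0.  176.2]
neck [-12.1   0.  174.1]
neck2 [-19.8   0.  174.8]
shaft [ 21.2   0.  179.2]
prongfar [-21.9  13.5 179.1]
prongnear [-29.1 -13.5 174.4]
fence [-37.9  24.  181.2]
(array([ 46.2, 186.5]), array([  1.3, 176.6]), np.float64(1.2723318111274597)) (array([ 46.8, 186.3]), array([  1.5, 178. ]), np.float64(1.2337332792757498)) (array([ 47.8, 185.8]), array([  1.9, 182.2]), np.float64(1.1642400283839318))
(array([ 48.5, 185.3]), array([  3.4, 176.3]), np.float64(1.1072077119253014)) (array([ 49.1, 184.9]), array([  3.6, 177.7]), np.float64(1.0685135295674357)) (array([ 49.9, 184.3]), array([  4. , 181.7]), np.float64(1.0035517279031514))
(array([ 50.9, 183.4]), array([  5.6, 175.8]), np.float64(0.9154520181964684)) (array([ 51.4, 183. ]), array([  5.7, 177.1]), np.float64(0.8765861025471087)) (array([ 52. , 182.3]), array([  6., 181.]), np.float64(0.8196078878054338))
```

```bash
python3 -m pendant '[{"offset":[0,-0.6,0],"dr":[0,0,0],"hand":-1},{"offset":[0,-0.6,0],"dr":[0,0,0],"hand":-1},{"offset":[0,0,0],"dr":[0,0,0],"hand":-1},{"offset":[0,0,0],"dr":[0,0,0],"hand":-1},{"offset":[0,0,0],"dr":[0,0,0],"hand":-1},{"offset":[0,0,0],"dr":[0,0,0],"hand":-1},{"offset":[0,0,0.8],"dr":[0,0,0],"hand":-1},{"offset":[0,0,0.8],"dr":[0,0,0],"hand":-1},{"offset":[0,0,0],"dr":[0,0,0],"hand":-1}]' 20
python3 - <<'E'
from h import *
s=eyes.read_camera("side")
im=cv2.resize(s["pixels"][140:240,225:345,::-1],None,fx=6,fy=6,interpolation=2)
cv2.imwrite("pics/side16z.png",im)
for t in np.arange(1.2,-.21,-.1): 
    C=np.array([40,172])+42*np.array([np.cos(t),np.sin(t)])+8*np.array([-np.sin(t),np.cos(t)]); print(round(t,2),((C-[10,0])+[557.6,0]).round(1))
E
```

```text
clock: 22.28
eef_pos: [0.5889, -0.0125, 0.2065]
tool_rot: [-0.001, -0.698, 0.716, 0.004]
force: [-0.6, -0.3, -0.6]
gripper_width: 0.0004
1.2 [595.4 214. ]
1.1 [599.5 213.1]
1.0 [603.6 211.7]
0.9 [607.4 209.9]
0.8 [611.1 207.7]
0.7 [614.6 205.2]
0.6 [617.7 202.3]
0.5 [620.6 199.2]
0.4 [623.2 195.7]
0.3 [625.4 192.1]
0.2 [627.2 188.2]
0.1 [628.6 184.2]
-0.0 [629.6 180. ]
-0.1 [630.2 175.8]
-0.2 [630.4 171.5]
```

View pics/side16z.png

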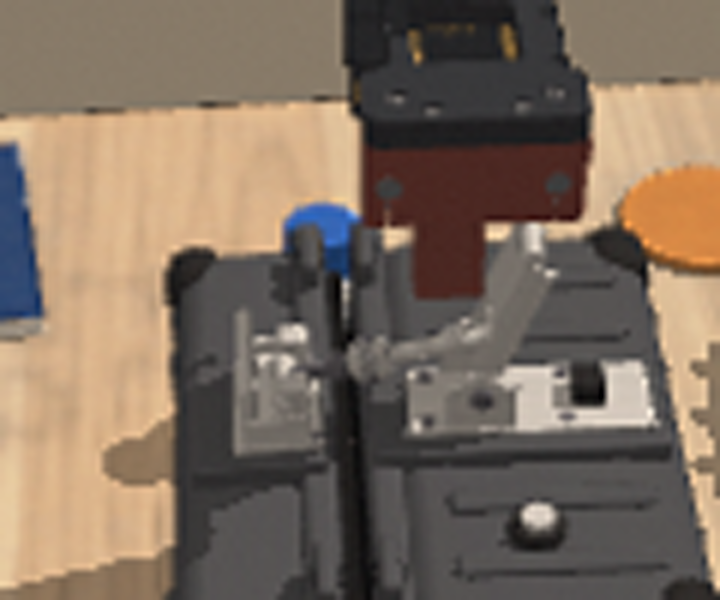

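```bash
python3 -m pendant '[{"offset":[0,-0.12,-0.26],"dr":[0,0,0],"hand":-1},{"offset":[0,-0.12,0],"dr":[0,0,0],"hand":-1},{"offset":[0,0,0],"dr":[0,0,0],"hand":-1}]'|egrep 'clock|pos|force'
for i in 1 2 3; do python3 -m pendant '[{"offset":[0,-0.06,0.01],"dr":[0,0,0],"hand":-1},{"offset":[0,0,0],"dr":[0,0,0],"hand":-1}]'|egrep 'clock|pos|force'; done
```

```text
clock: 22.58
eef_pos: [0.5979, -0.0129, 0.2198]
force: [0.5, -0.1, 0.5]
clock: 22.75
eef_pos: [0.5987, -0.0129, 0.2177]
force: [-0.2, 0.8, -0.3]
clock: 22.92
eef_pos: [0.5998, -0.013, 0.217]
force: [-0.8, -0.2, 1.1]
clock: 23.08
eef_pos: [0.601, -0.0129, 0.2167]
force: [-3.1, -0.5, 2.7]
```

```bash
python3 - <<'E'
import numpy as np
b=1.28
while b>.1:
    n=b-.08; d=46.7*np.array([np.cos(n)-np.cos(b),np.sin(n)-np.sin(b)]);print(round(b,2),"y",round(-d[0]/25,3),"z",round(-d[1]/25,3)); b=n
E
```

```text
1.28 y -0.141 z 0.049
1.2 y -0.137 z 0.06
1.12 y -0.132 z 0.07
1.04 y -0.126 z 0.081
0.96 y -0.119 z 0.091
0.88 y -0.111 z 0.1
0.8 y -0.103 z 0.108
0.72 y -0.094 z 0.116
0.64 y -0.084 z 0.123
0.56 y -0.074 z 0.13
0.48 y -0.064 z 0.135
0.4 y -0.053 z 0.14
0.32 y -0.041 z 0.144
0.24 y -0.03 z 0.146
0.16 y -0.018 z 0.148
```

```bash
python3 -m pendant '[{"offset":[0,-0.07,0.03],"dr":[0,0,0],"hand":-1},{"offset":[0,-0.07,0.03],"dr":[0,0,0],"hand":-1},{"offset":[0,-0.07,0.03],"dr":[0,0,0],"hand":-1},{"offset":[0,-0.07,0.03],"dr":[0,0,0],"hand":-1}]'|egrep 'clock|pos|force'
python3 -m pendant '[{"offset":[0,-0.065,0.035],"dr":[0,0,0],"hand":-1},{"offset":[0,-0.065,0.035],"dr":[0,0,0],"hand":-1},{"offset":[0,-0.063,0.04],"dr":[0,0,0],"hand":-1},{"offset":[0,-0.063,0.04],"dr":[0,0,0],"hand":-1}]'|egrep 'clock|pos|force'
python3 - <<'E'
from h import *
s=eyes.read_camera("side")
im=cv2.resize(s["pixels"][140:240,225:345,::-1],None,fx=6,fy=6,interpolation=2)
cv2.imwrite("pics/side17z.png",im)
E
```

```text
clock: 23.42
eef_pos: [0.6085, -0.0132, 0.2139]
force: [-3.9, -0.6, 4.1]
clock: 23.75
eef_pos: [0.6151, -0.0134, 0.2101]
force: [-2.0, -0.5, 4.4]
```

View pics/side17z.png

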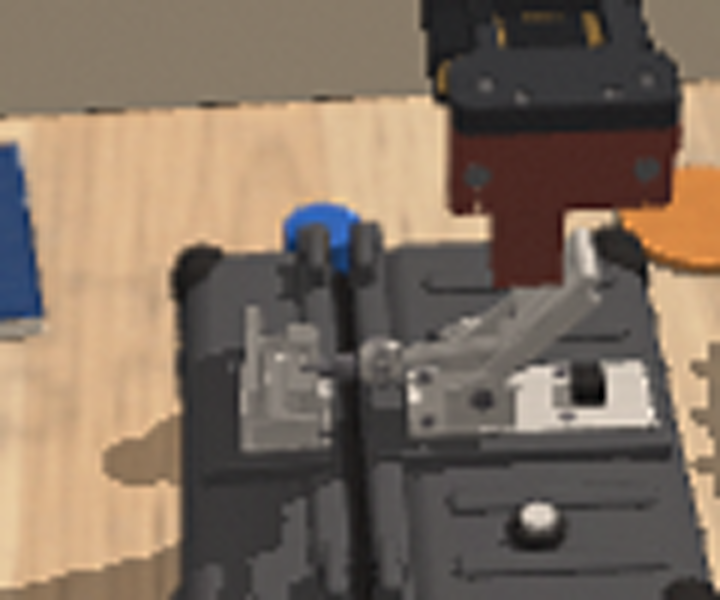

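```bash
python3 -m pendant '[{"offset":[0,-0.06,0.05],"dr":[0,0,0],"hand":-1},{"offset":[0,-0.06,0.05],"dr":[0,0,0],"hand":-1},{"offset":[0,-0.055,0.05],"dr":[0,0,0],"hand":-1},{"offset":[0,-0.055,0.05],"dr":[0,0,0],"hand":-1}]'|egrep 'clock|pos|force'
python3 -m pendant '[{"offset":[0,-0.05,0.055],"dr":[0,0,0],"hand":-1},{"offset":[0,-0.05,0.055],"dr":[0,0,0],"hand":-1},{"offset":[0,-0.045,0.06],"dr":[0,0,0],"hand":-1},{"offset":[0,-0.045,0.06],"dr":[0,0,0],"hand":-1}]'|egrep 'clock|pos|force'
```

```text
clock: 24.13
eef_pos: [0.6211, -0.0136, 0.2051]
force: [-0.5, 0.4, 4.2]
clock: 24.47
eef_pos: [0.6258, -0.0136, 0.1991]
force: [-0.0, -0.2, 4.5]
```

```bash
python3 -m pendant '[{"offset":[0,-0.04,0.062],"dr":[0,0,0],"hand":-1},{"offset":[0,-0.04,0.062],"dr":[0,0,0],"hand":-1},{"offset":[0,-0.036,0.065],"dr":[0,0,0],"hand":-1}]'|egrep 'clock|pos|force'
python3 - <<'E'
from h import *
s=eyes.read_camera("side")
im=cv2.resize(s["pixels"][140:240,225:345,::-1],None,fx=6,fy=6,interpolation=2)
cv2.imwrite("pics/side18z.png",im)
E
```

```text
clock: 24.72
eef_pos: [0.6282, -0.0135, 0.1938]
force: [1.2, 0.3, 3.8]
```

View pics/side18z.png

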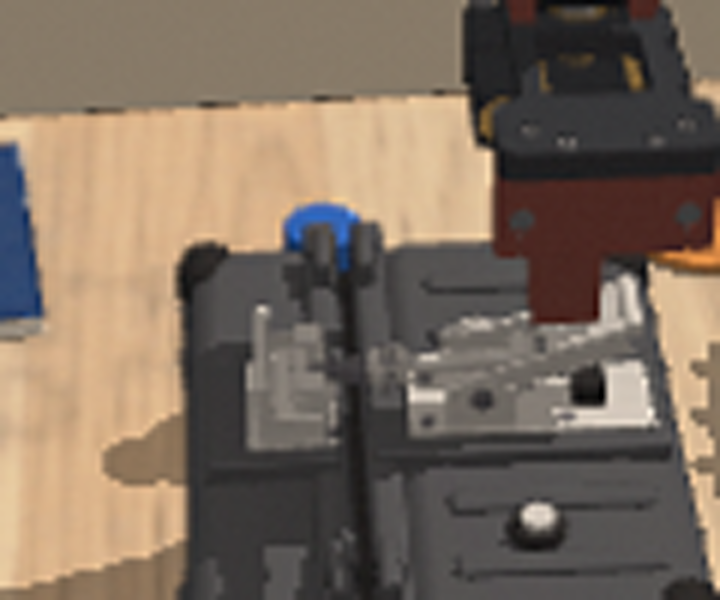

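```bash
for i in 1 2 3; do python3 -m pendant '[{"offset":[0,-0.025,0.06],"dr":[0,0,0],"hand":-1},{"offset":[0,-0.02,0.06],"dr":[0,0,0],"hand":-1}]'|egrep 'clock|pos|force';done
```

```text
clock: 24.93
eef_pos: [0.6291, -0.0135, 0.1908]
force: [0.8, 0.6, 2.9]
clock: 25.1
eef_pos: [0.6301, -0.0135, 0.1877]
force: [0.3, -0.9, 1.7]
clock: 25.27
eef_pos: [0.6312, -0.0136, 0.1846]
force: [0.8, 0.1, 0.9]
```

```bash
for i in 1 2 3; do python3 -m pendant '[{"offset":[0,-0.01,0.05],"dr":[0,0,0],"hand":-1},{"offset":[0,0,0.03],"dr":[0,0,0],"hand":-1}]'|egrep 'clock|pos|force';done
python3 - <<'E'
from h import *
s=eyes.read_camera("side")
im=cv2.resize(s["pixels"][140:240,225:345,::-1],None,fx=6,fy=6,interpolation=2)
cv2.imwrite("pics/side19z.png",im)
E
```

```text
clock: 25.43
eef_pos: [0.6313, -0.0136, 0.1825]
force: [-0.3, 0.8, 0.4]
clock: 25.6
eef_pos: [0.6317, -0.0136, 0.1808]
force: [-0.0, -0.2, -0.5]
clock: 25.77
eef_pos: [0.6319, -0.0136, 0.1803]
force: [-2.8, -0.2, 7.8]
```

View pics/side19z.png

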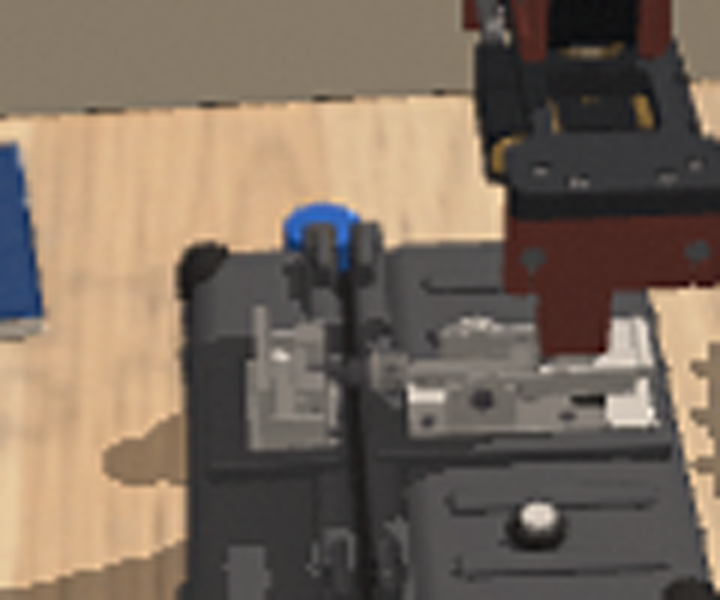

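```bash
python3 -m pendant '[{"offset":[0,0,-0.3],"dr":[0,0,0],"hand":-1},{"offset":[0,0,-1],"dr":[0,0,0],"hand":-1},{"offset":[0,0,-1],"dr":[0,0,0],"hand":-1},{"offset":[0,0,-1],"dr":[0,0,0],"hand":-1},{"offset":[1,0.5,-0.5],"dr":[0,0,0],"hand":-1},{"offset":[1,1,0],"dr":[0,0,0],"hand":-1},{"offset":[1,1,0],"dr":[0,0,0],"hand":-1},{"offset":[1,1,0],"dr":[0,0,0],"hand":-1},{"offset":[1,1,0],"dr":[0,0,0],"hand":-1},{"offset":[1,1,0],"dr":[0,0,0],"hand":-1}]'
python3 -m pendant '[{"offset":[1,1,0],"dr":[0,0,0],"hand":-1},{"offset":[1,1,0],"dr":[0,0,0],"hand":-1},{"offset":[1,1,0],"dr":[0,0,0],"hand":-1},{"offset":[1,0.5,0],"dr":[0,0,0],"hand":-1},{"offset":[1,0,0],"dr":[0,0,0],"hand":-1},{"offset":[1,0,0],"dr":[0,0,0],"hand":-1},{"offset":[0,0,0],"dr":[0,0,0],"hand":-1},{"offset":[0,0,0],"dr":[0,0,0],"hand":-1}]'
python3 - <<'E'
from h import *
s=eyes.read_camera("side");c=eyes.read_camera("top")
cv2.imwrite("pics/side20z.png",cv2.resize(s["pixels"][130:330,190:390,::-1],(600,600),interpolation=2))
cv2.imwrite("pics/side20y.png",cv2.resize(s["pixels"][165:240,235:335,::-1],None,fx=8,fy=8,interpolation=2))
cv2.imwrite("pics/top20z.png",cv2.resize(c["pixels"][130:280,210:410,::-1],None,fx=4,fy=4,interpolation=2))
E
```

```text
clock: 26.65
eef_pos: [0.4896, -0.1613, 0.2741]
tool_rot: [0.001, -0.698, 0.716, 0.001]
force: [0.2, -1.2, 0.8]
gripper_width: 0.0004
clock: 27.32
eef_pos: [0.3993, -0.3089, 0.2731]
tool_rot: [0.001, -0.697, 0.717, 0.002]
force: [0.3, 1.1, -0.5]
gripper_width: 0.0007
```

View pics/side20z.png

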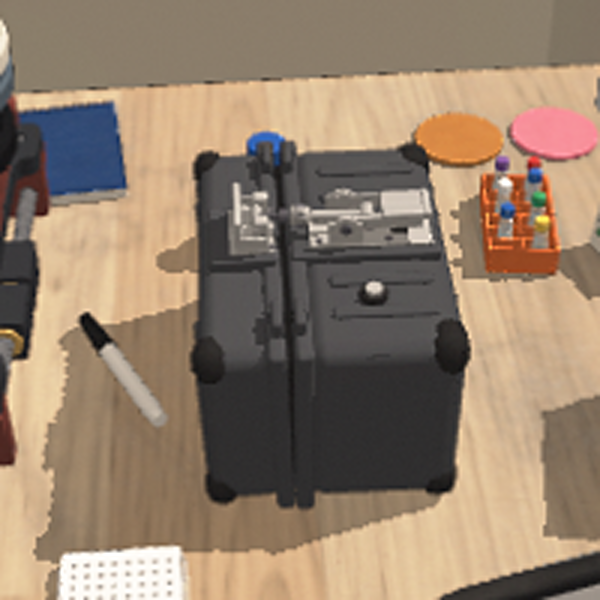

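View pics/side20y.png

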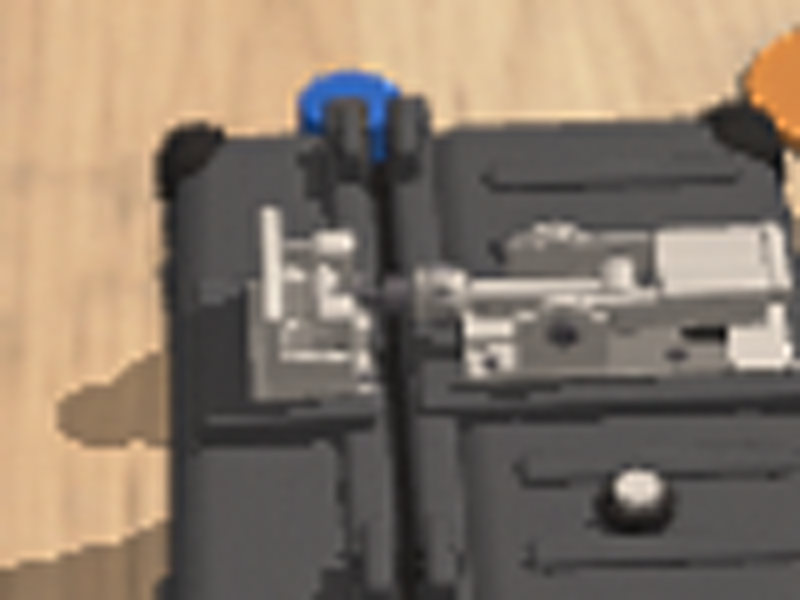

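View pics/top20z.png

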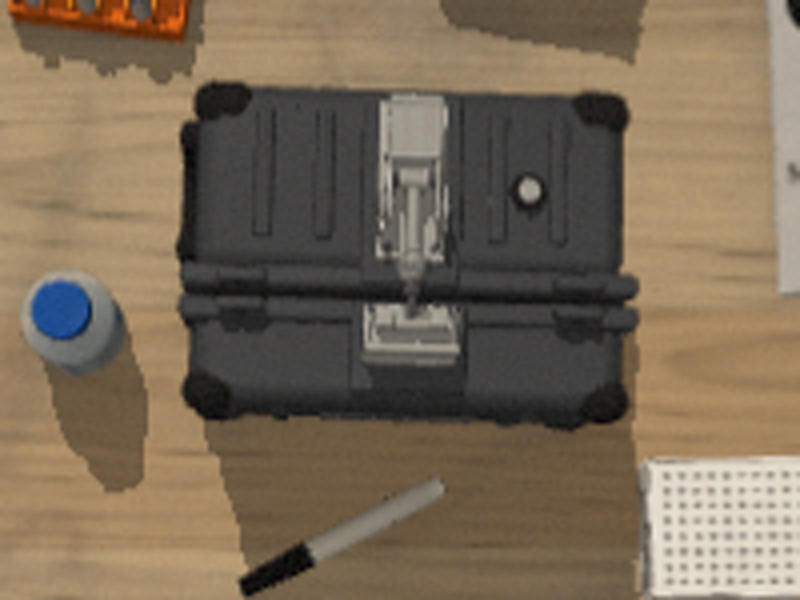

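```bash
python3 -c "
from station import workorder
print(workorder.hand_in())"
```

```text
the job is handed in; nothing more can be done
None
```

The lid is shut, the draw bolt is hooked on the keeper and the lever lies flat past centre. I handed the job in at about 27 s of the 69 s allowed.

- **Lid:** I pushed it with the shut fingertips. It swung at about 7 N and met the seal. The x force reached 20.4 N on the last step, about 22 N with its vertical part, so it touched the 20 N limit before I backed off.
- **Bolt:** I found the lips by feel, with about 7 N at the hand. I slid the crossbar off them, lowered it to the floor of the pocket, and drew it back until it was blocked at about 11 N. A gentle lift was blocked at about 12 N, as the lips should do.
- **Lever:** It took about 4 to 6 N. The force fell to zero past dead centre, and then it met the buffer at about 8 N. The lid was drawn in visibly as it went over.

**Last checks:** the final pictures from both cameras show the lever flat, the bolt level between the prongs and the seam closed. The bottle, well plate and marker are at the same pixels as at the start, and the robot is clear of everything.

**What disagreed:**
- The crossbar dropped about 8 mm further into the pocket than my camera estimate of the lip height predicted.
- During the lift test the hand rose about 2 mm more after the block. I took this as the fingers slipping on the collar, because the bar still held when pulled.
- I could not see the crossbar itself under the lips. That it is seated rests on the felt forces and on the lid being pulled in.

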